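Dip the brine tank

TASK

Check the brine tank: take the dipstick (the rod with the round collar, not the paddle) by its handle from the tray and slide it down the tank's slanted gauge tube, without forcing it, until its collar rests on the tube's mouth. Then draw it right out and finish still holding it up for reading: dead still, level, marked side up, at least 20 cm above the worktop along its whole length and touching nothing but the gripper. Leave the paddle and the thermometer lying in the tray, and do not drop the dipstick.

Things in the scene. Friction and masses are not known exactly. Their poses are not given: they have to be found in the camera images.
- dipstick: Gauge rod. Origin: bar's centre line at the collar's seating face; x to the tip, z out of the face with the marks. Flat steel bar 9 (y) x 5 (z) mm, x = 0 to 125. Collar: dark disc 34 mm across, x = -5 to 0. Black handle 14 (y) x 20 (z) mm, x = -79 to -5: grip it at x = -42, across y. 75 g, balance at x = +27. Starts level, marks up, tip away from the robot, handle free in the air.
- dipstick_tip (a point): End of the dipstick's bar, 125 mm from its origin; axes as the dipstick's.
- paddle: Brine paddle in the tray's other pair of notches, parallel to the dipstick and 80 mm beside it, either side: same handle, bar, origin and axes, but no broad collar, and a flat blade 34 x 44 mm at its far end. Leave it.
- thermometer: White probe thermometer 178 x 22 x 14 mm lying in the tray's right-hand lane, its body to the far side. Origin under its middle. Leave it.
- tray: Fixed steel tray 190 (x) x 200 (y) x 14 mm; origin under its centre, x as the dipstick's at the start. Two white rests, 52 mm high, 10 mm thick, centred at x = -10 and +55; their notches (12 mm wide, floor 42 mm above the worktop, at y = +55 and -25) carry the bars of dipstick and paddle: bar centre 44.5 mm above the worktop, collar face at x = -30.
- brine_tank: Fixed stainless tank 200 (x) x 160 (y) mm, 140 mm high, with a 45 degree shoulder facing the robot and a lid whose bar handle rises to 168 mm. Origin under its centre, z up, x away from the robot.
- glass_screen: Fixed clear glass screen, hard to see, along the far edge of the tray's counter: upright within 15 degrees, leaning away from the robot, top 240 mm above the worktop. Its origin lies at its foot in the middle of its 1.37 m length, which runs along world y; its left end stands beside the brine tank.
- gauge_tube: Guide tube fixed on the tank's shoulder, leaning to the robot at 45 degrees. Origin: centre of its mouth, 140 mm above the worktop, 100 mm before the tank's origin; z out of the mouth along the axis. Bore 14 mm, flared to 26 mm inside (32 outside) over the outer 9 mm; clear for the dipstick's full length. Collar on the mouth: dipstick's origin at the tube's, dipstick x along tube -z.

How it is judged:
By the outcome, as a careful person would: the job done as asked, in the order asked, and still so for the second after the job is handed in, while the arm keeps its last pose, push and grip.
It also fails if it takes over 54 s, if anything falls off the work surface, if the arm or the gripper's body presses on something with over 40 N, if the wrist force passes 120 N, or if a joint passes its speed limit or range.

ROBOT

A 7-joint arm with a two-finger parallel gripper is mounted at the origin on a cart in front of the work surface, level with it; the furniture and walls round the work are solid. World frame = base frame: x ahead of the robot, y to its left, z up, the work surface at z = 0. Lengths are in m, angles in rad, forces in N, time in s.
With the tool pointing down it reaches from about 0.4 to 0.85 m from the base axis. Payload 4.5 kg.
Tool frame: the origin (TCP) lies on the centre line of the jaws, within the pads' length; the fingertips stand 25 mm ahead of it and the grasp point (between the pads) lies 6 mm ahead of it; z points along the fingers, y is the direction in which the jaws open and shut (so a half turn about z gives the same grasp; the last joint's range is limited). The gripper opens to 88 mm and grips with 3 to 60 N. Pads are 18 mm wide; open, the fingers measure 123 mm over their backs; the gripper's body (75 mm by 187 mm) begins 45 mm behind the grasp point.
Start: joints at [-1.146, 0.689, -0.195, 1.565, 0.157, 0.902, -0.215], TCP at [0.238, 0.578, 0.264] pointing down, gripper open.
Joint ranges: [-3.01, 3.01], [-0.46, 2.08], [-1.47, 1.51], [0.13, 2.56], [-1, 4.14], [0.04, 2.09], [-2.66, 2.66]. Speed limits (rad/s): [2.57, 2.57, 3.14, 3.14, 3.14, 3.14, 3.14].

INTERFACE

Orientations are given as a unit quaternion [x, y, z, w].
In Python, from plant import r, eyes gives the robot as it stands.
- The arm moves only by the tool servo_tool, never from a script. Its argument "deltas" is a list of rows, each an object of numbers: "dx", "dy", "dz": the shift along the tool's x, y, z in units of 60 mm (1.0 is 60 mm); "ax", "ay", "az": the turn, a rotation vector about the tool's x, y, z in units of 6 degrees (1.0 is 6 degrees); "hand": the finger opening in mm, from 0 to 88.1. A call has 1 to 10 rows; each row is the pose to reach, as a shift and turn from the pose commanded when the call began, along the tool's axes at that moment; what a row does not reach only later rows make up. A row lasts 1/8 s, in which the tool goes at most 62.5 mm and 10.7 degrees, less where a joint would pass 70% of its speed; a pose out of reach is approached as far as the arm can. A call with a gripper value outside its range is refused whole. The fingers move at their own pace and stop on an object; "newtons" is the grip in N (left out, the last holds). Time passes only in rows, so rows that repeat a pose let the fingers close. It gives the time, the measured TCP pose, the force and the opening at its end, in the units of the state.
- r.get_state(): the state, without advancing time (a new reading comes with each control period).
- eyes.snapshot(name): name is "side" or "top" or "wrist"; returns (picture, depth): 420x560x3 uint8, red, green, blue; 420x560 float32, m along the optical axis (not along the pixel's ray), 0 where there is no reading.
- eyes.camera_model(name): a dict with "fx", "fy", "cx", "cy" (pixels), "pose" (4x4, takes a point from camera to world coordinates). Camera axes: x right, y up, looking along -z (the intrinsics and any distortion apply to the point x, -y, -z); pixel columns grow to the right and rows downward; lengths in m; the calibration is good to about 2 mm. The wrist camera is an equidistant fisheye: a pixel r from the principal point sees the ray r / f radians off the axis. A picture is of the moment at which its call begins: read the wrist's pose just before it. camera_model takes no time and is no camera call; for the wrist camera it gives the pose at the moment of the call.
- r.finish_job(): hands the job in, once; it reports no verdict.
The state is a dict: "clock": time; "q": joint angles; "qd": joint speeds; "joint_torque": joint torques, N m; "tool_pos": TCP position; "eef_rot": TCP orientation; "contact_force": force on the tool from outside, world axes, zero at the start; "moment": the same for the moment, N m; "opening": opening from 0.0 (shut) to 1.0 (fully open).
Only numpy, scipy, OpenCV 4.12 (cv2) and the standard library are available. Lean on these libraries where they do the work, as an engineer would, in place of code of your own. Each camera call takes 0.05 s, during which the arm holds its last target.

## Working session

There is one attempt and no reset: what is moved stays moved. The work goes in short steps, Python scripts to look and compute and a tool call to move; the robot and the scene stay as the last step left them, time stands still between calls to the robot, and variables do not carry over. Pictures are saved under pics/ and viewed, and the job is handed in when it is done.

Besides the shell and the picture viewer there is one more tool, called after "Emit:" as name(argument=value, ...) on one line, values as JSON. servo_tool: Moves the arm, as the interface text tells. Its arguments: {"type":"object","properties":{"deltas":{"type":"array","items":{"type":"object","properties":{"dx":{"type":"number"},"dy":{"type":"number"},"dz":{"type":"number"},"ax":{"type":"number"},"ay":{"type":"number"},"az":{"type":"number"},"hand":{"type":"number"}}}},"newtons":{"type":"number"}},"required":["deltas"]}

```bash
ls; mkdir -p pics; cat > h.py <<'E'
import numpy as np, cv2
from plant import r, eyes
from scipy.spatial.transform import Rotation as R
def snap(n,tag):
    st=r.get_state(); m=eyes.camera_model(n); p,d=eyes.snapshot(n)
    cv2.imwrite(f'pics/{tag}.png',p[:,:,::-1]); np.savez(f'pics/{tag}.npz',p=p,d=d,K=[m['fx'],m['fy'],m['cx'],m['cy']],pose=m['pose'])
    return p,d,m
def pt(tag,u,v,z=None,w=1):
    f=np.load(f'pics/{tag}.npz'); fx,fy,cx,cy=f['K']; P=f['pose']
    D=f['d']; 
    ray=np.array([(u-cx)/fx,-(v-cy)/fy,-1.])
    if z is None:
        a=D[max(0,int(v)-w):int(v)+w+1,max(0,int(u)-w):int(u)+w+1]; a=a[a>0]; k=np.median(a) if a.size else np.nan
    else:
        k=(z-P[2,3])/(P[:3,:3]@ray)[2]
    return P[:3,:3]@(ray*k)+P[:3,3]
def crop(tag,u0,u1,v0,v1,s,out):
    im=cv2.imread(f'pics/{tag}.png')[v0:v1,u0:u1]
    cv2.imwrite(f'pics/{out}.png',cv2.resize(im,None,fx=s,fy=s,interpolation=cv2.INTER_CUBIC))
E
python3 - <<'E'
from h import *
np.set_printoptions(precision=4,suppress=True)
print(r.get_state())
for n in ['top','side','wrist']:
    p,d,m=snap(n,n+'0'); print(n,m)
E
```

```text
pics
{'clock': 0.0, 'q': array([-1.1462,  0.69  , -0.1945,  1.5663,  0.1573,  0.9025, -0.2151]), 'qd': array([ 0.001 , -0.0005, -0.0004,  0.0001, -0.0005, -0.0001,  0.0018]), 'joint_torque': array([  0.0009, -52.7557,  -1.2672, -15.3439,  -0.0528,   0.0064,
         0.0002]), 'tool_pos': array([0.2379, 0.5773, 0.2629]), 'eef_rot': array([ 0.1941,  0.981 , -0.0009, -0.0001]), 'contact_force': array([ 0.2744, -0.1215, -0.2268]), 'moment': array([-0.0247, -0.002 , -0.0135]), 'opening': 1.0032853604423997}
top {'fx': 427.4791105784559, 'fy': 427.4791105784559, 'cx': 287.6950863222324, 'cy': 209.77373241131676, 'pose': array([[ 0.0259,  0.9939, -0.1076,  0.4268],
       [-0.9996,  0.0268,  0.007 , -0.0161],
       [ 0.0099,  0.1073,  0.9942,  1.3684],
       [ 0.    ,  0.    ,  0.    ,  1.    ]])}
side {'fx': 542.9681977774047, 'fy': 542.9681977774047, 'cx': 275.3771283083124, 'cy': 212.17241360047797, 'pose': array([[-0.8977,  0.3767, -0.2284,  0.1271],
       [-0.4404, -0.7796,  0.4452,  0.8434],
       [-0.0103,  0.5002,  0.8658,  1.7704],
       [ 0.    ,  0.    ,  0.    ,  1.    ]])}
wrist {'fx': 325.19226210127806, 'fy': 325.19226210127806, 'cx': 278.25287069898565, 'cy': 204.4040444170183, 'pose': array([[ 0.3796, -0.8846, -0.2709,  0.1686],
       [ 0.9252,  0.3624,  0.1129,  0.606 ],
       [-0.0017, -0.2934,  0.956 ,  0.3842],
       [ 0.    ,  0.    ,  0.    ,  1.    ]])}
```

View pics/top0.png

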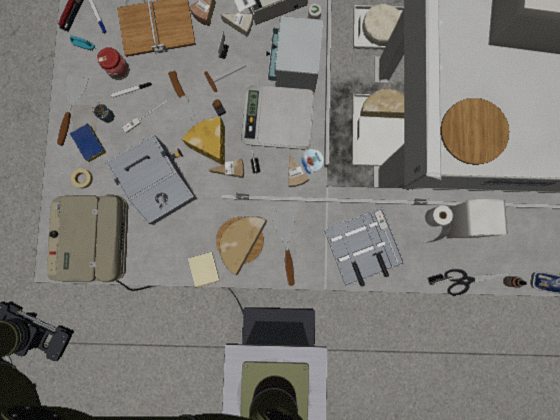

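View pics/side0.png

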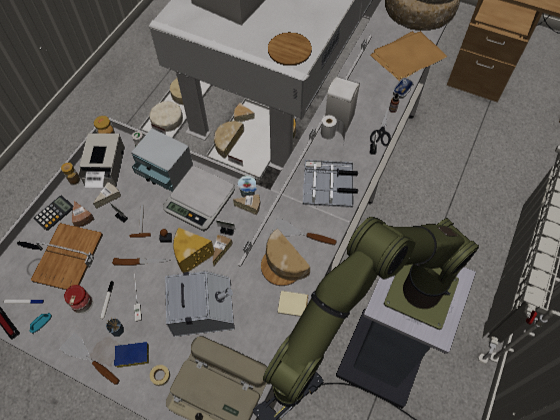

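View pics/wrist0.png

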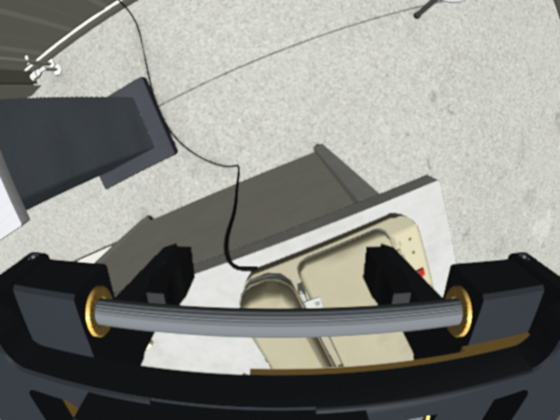

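```bash
python3 - <<'E'
from h import *
crop('top0',315,415,195,295,6,'c1')
crop('top0',95,215,125,235,6,'c2')
crop('side0',290,370,150,220,8,'c3')
crop('side0',155,245,260,345,7,'c4')
E
```

```text
(no output)
```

View pics/c1.png

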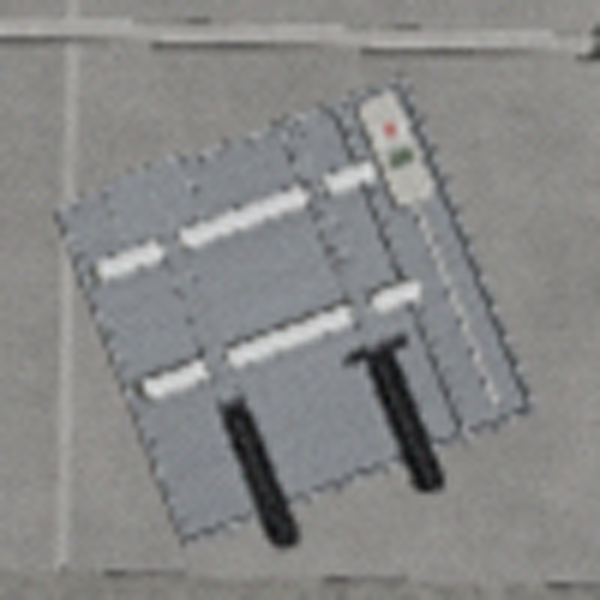

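View pics/c2.png

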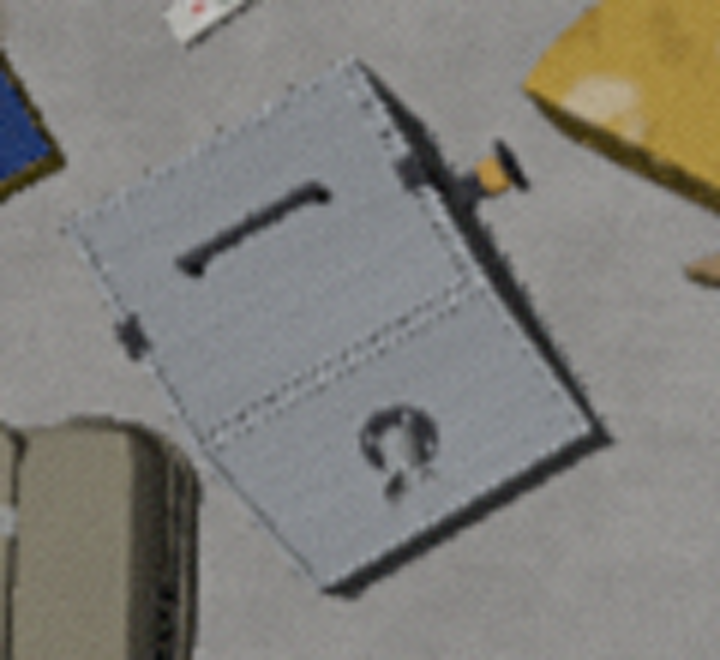

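View pics/c3.png

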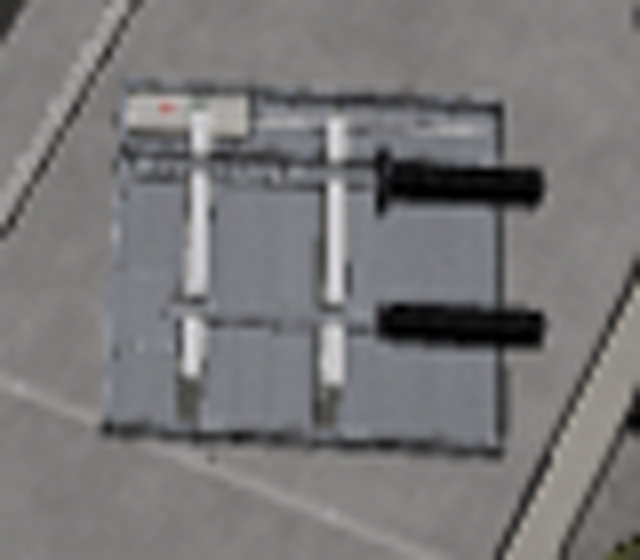

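View pics/c4.png

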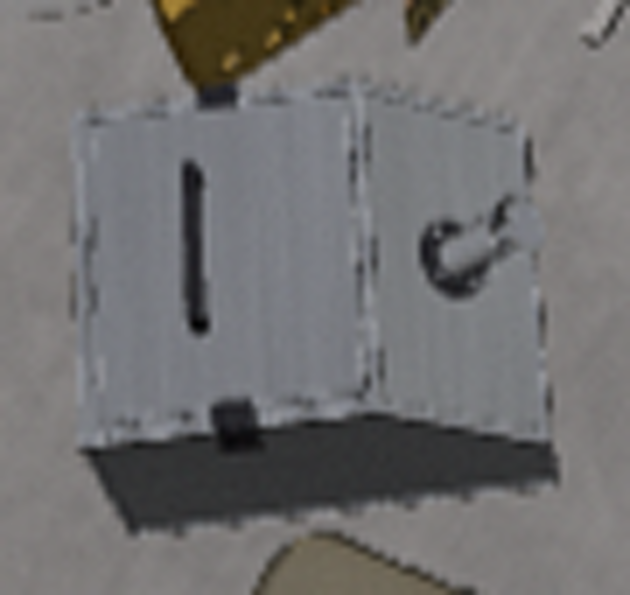

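```bash
python3 - <<'E'
from h import *
np.set_printoptions(precision=4,suppress=True)
def c1(u,v,z=None): return pt('top0',315+u/6-.4,195+v/6-.4,z)
def c2(u,v,z=None): return pt('top0',95+u/6-.4,125+v/6-.4,z)
def c3(u,v,z=None): return pt('side0',290+u/8-.4,150+v/8-.4,z)
def c4(u,v,z=None): return pt('side0',155+u/7-.4,260+v/7-.4,z)
ang=lambda a,b:np.degrees(np.arctan2((b-a)[1],(b-a)[0]))
T=[c1(*a,.014) for a in [(58,215),(400,85),(530,408),(185,540)]]
print('tray top cam',T,np.mean(T,0)); print([ang(T[i],T[(i+1)%4]) for i in range(4)])
T=[c3(*a,.014) for a in [(120,85),(500,105),(500,453),(103,432)]]
print('tray side cam',np.mean(T,0)); print([ang(T[i],T[(i+1)%4]) for i in range(4)])
a,b=c1(380,348,.0545),c1(432,488,.0545); print('dip top',a,b,ang(b,a),np.linalg.norm(a-b))
print('depth',c1(405,420),c1(432,480),c1(260,480))
a,b=c3(384,182,.0545),c3(543,187,.0545); print('dip side',a,b,ang(b,a),np.linalg.norm(a-b))
# tank: lid corners z=.14
P=[c2(*a,.14) for a in [(65,225),(352,62),(478,280),(205,440)]]
print('tank top',P,[ang(P[i],P[(i+1)%4]) for i in range(4)],[np.linalg.norm(P[i]-P[(i+1)%4]) for i in range(4)])
P=[c4(*a,.14) for a in [(85,445),(80,120),(360,90),(372,410)]]
print('tank side',P,[ang(P[i],P[(i+1)%4]) for i in range(4)],[np.linalg.norm(P[i]-P[(i+1)%4]) for i in range(4)])
print('handle',c2(190,265,.168),c2(318,192,.168),ang(c2(190,265,.168),c2(318,192,.168)))
print('depth tank', c2(130,240),c2(330,400),c2(400,430),c2(395,490))
print('bottom', c2(330,595,0),c2(605,440,0),ang(c2(605,440,0),c2(330,595,0)))
for t,f in(('c2',c2),('c4',c4)): pass
print('side mouth',c4(500,225,.14),c4(520,220,.14))
E
```

```text
tray top cam [array([ 0.5106, -0.1434,  0.014 ]), array([ 0.5846, -0.3245,  0.014 ]), array([ 0.4157, -0.3933,  0.014 ]), array([ 0.3426, -0.2126,  0.014 ])] [ 0.4634 -0.2685  0.014 ]
[np.float64(-67.7468255373854), np.float64(-157.8330470983307), np.float64(112.01283357035322), np.float64(22.379091665874643)]
tray side cam [ 0.4663 -0.2654  0.014 ]
[np.float64(-157.97756503183155), np.float64(112.09348811017489), np.float64(22.243979535155923), np.float64(-67.7005783122651)]
dip top [ 0.4445 -0.3053  0.0545] [ 0.3744 -0.332   0.0545] 20.843162542722236 0.07499945121532173
depth [ 0.4083 -0.3185  0.0533] [ 0.3783 -0.3326  0.0523] [ 0.3761 -0.2449  0.0521]
dip side [ 0.4435 -0.2991  0.0545] [ 0.3744 -0.3292  0.0545] 23.55109361594372 0.07536706089956648
tank top [array([0.6851, 0.5096, 0.14  ]), array([0.7701, 0.3755, 0.14  ]), array([0.6635, 0.3082, 0.14  ]), array([0.5817, 0.435 , 0.14  ])] [np.float64(-57.610497235794796), np.float64(-147.69298497392387), np.float64(122.82887484982909), np.float64(35.836084917421424)] [np.float64(0.15871739200654691), np.float64(0.12605523882873929), np.float64(0.15087876184542173), np.float64(0.12744261691260836)]
tank side [array([0.6857, 0.5097, 0.14  ]), array([0.7705, 0.3776, 0.14  ]), array([0.6608, 0.3075, 0.14  ]), array([0.5789, 0.4399, 0.14  ])] [np.float64(-57.29710487462963), np.float64(-147.4520133215492), np.float64(121.76025282843057), np.float64(33.191996932950964)] [np.float64(0.15706845593765037), np.float64(0.13013800543380236), np.float64(0.15564859330959635), np.float64(0.12758153015156898)]
handle [0.6616 0.4372 0.168 ] [0.6985 0.379  0.168 ] -57.64437688822598
depth tank [0.6775 0.4756 0.145 ] [0.6042 0.3792 0.1305] [0.5925 0.3491 0.1145] [0.5604 0.3436 0.136 ]
bottom [0.518  0.4145 0.    ] [0.6052 0.2724 0.    ] 121.54368991002474
side mouth [0.5698 0.3378 0.14  ] [0.5627 0.3317 0.14  ]
```

```bash
cat >> h.py <<'E'
np.set_printoptions(precision=4,suppress=True)
def log():
    import json
    s=r.get_state()
    open('log.txt','a').write(json.dumps([list(map(float,s['q'])),list(map(float,s['tool_pos'])),list(map(float,s['eef_rot']))])+'\n'); return s
def tool_R(yaw,beta):
    """tool rotation: dip yaw (deg); beta = tilt of tool z past straight down back toward -x (deg). beta=-phi when dip level"""
    y=np.radians(yaw); b=np.radians(beta)
    d=np.array([np.cos(y),np.sin(y),0]); z=-np.cos(b)*np.array([0,0,1])-np.sin(b)*d
    yt=np.array([np.sin(y),-np.cos(y),0]); return np.c_[np.cross(yt,z),yt,z]
def delta(p,Rt,start=None):
    s=log()
    p0,R0=(s['tool_pos'],R.from_quat(s['eef_rot']).as_matrix()) if start is None else start
    d=R0.T@(np.array(p)-p0)/.06; a=np.degrees(R.from_matrix(R0.T@Rt).as_rotvec())/6
    return np.round(np.r_[d,a],3), s
E
python3 - <<'E'
from h import *
print(delta([.496,.295,.28],tool_R(32.5,0))[0])
print(pt('top0',222,197,.24),pt('top0',320,197,.24),pt('top0',400,201,.24),pt('top0',400,201,0))
E
```

```text
[-5.769 -2.715 -0.277 -0.006  0.015 20.852]
[0.5784 0.1514 0.24  ] [ 0.5855 -0.1093  0.24  ] [ 0.5805 -0.3231  0.24  ] [ 0.6132 -0.3883  0.    ]
```

Emit:
servo_tool(deltas=[{"dx":-5.77,"dy":-2.71,"dz":-0.28,"az":20.85,"hand":50},{"dx":-5.77,"dy":-2.71,"dz":-0.28,"az":20.85,"hand":50},{"dx":-5.77,"dy":-2.71,"dz":-0.28,"az":20.85,"hand":50},{"dx":-5.77,"dy":-2.71,"dz":-0.28,"az":20.85,"hand":50},{"dx":-5.77,"dy":-2.71,"dz":-0.28,"az":20.85,"hand":50},{"dx":-5.77,"dy":-2.71,"dz":-0.28,"az":20.85,"hand":50},{"dx":-5.77,"dy":-2.71,"dz":-0.28,"az":20.85,"hand":50},{"dx":-5.77,"dy":-2.71,"dz":-0.28,"az":20.85,"hand":50},{"dx":-5.77,"dy":-2.71,"dz":-0.28,"az":20.85,"hand":50},{"dx":-5.77,"dy":-2.71,"dz":-0.28,"az":20.85,"hand":50}])

```text
schema error: expected keys dx, dy, dz, ax, ay, az, hand
```

```bash
python3 - <<'E'
from h import *
x,s=delta([.496,.295,.28],tool_R(32.5,0));print(x,s)
E
```

```text
[-5.769 -2.715 -0.277 -0.006  0.015 20.852] {'clock': 0.15, 'q': array([-1.1462,  0.6898, -0.1945,  1.5661,  0.1573,  0.9025, -0.2151]), 'qd': array([-0.0009, -0.0023, -0.0015, -0.0027, -0.0015, -0.0011, -0.0005]), 'joint_torque': array([ -0.0013, -52.7859,  -1.2683, -15.3585,  -0.0524,   0.0039,
         0.0001]), 'tool_pos': array([0.238 , 0.5775, 0.2631]), 'eef_rot': array([ 0.1941,  0.981 , -0.0007, -0.0001]), 'contact_force': array([ 0.6172,  0.2603, -0.6292]), 'moment': array([0.0246, 0.0226, 0.0113]), 'opening': 1.002865377921032}
```

All keys are required.

Emit:
servo_tool(deltas=[{"dx":-5.77,"dy":-2.71,"dz":-0.28,"ax":0,"ay":0,"az":20.85,"hand":50},{"dx":-5.77,"dy":-2.71,"dz":-0.28,"ax":0,"ay":0,"az":20.85,"hand":50},{"dx":-5.77,"dy":-2.71,"dz":-0.28,"ax":0,"ay":0,"az":20.85,"hand":50},{"dx":-5.77,"dy":-2.71,"dz":-0.28,"ax":0,"ay":0,"az":20.85,"hand":50},{"dx":-5.77,"dy":-2.71,"dz":-0.28,"ax":0,"ay":0,"az":20.85,"hand":50},{"dx":-5.77,"dy":-2.71,"dz":-0.28,"ax":0,"ay":0,"az":20.85,"hand":50},{"dx":-5.77,"dy":-2.71,"dz":-0.28,"ax":0,"ay":0,"az":20.85,"hand":50},{"dx":-5.77,"dy":-2.71,"dz":-0.28,"ax":0,"ay":0,"az":20.85,"hand":50},{"dx":-5.77,"dy":-2.71,"dz":-0.28,"ax":0,"ay":0,"az":20.85,"hand":50},{"dx":-5.77,"dy":-2.71,"dz":-0.28,"ax":0,"ay":0,"az":20.85,"hand":50}])

```text
clock: 1.4
tool_pos: [0.496, 0.2956, 0.2803]
eef_rot: [0.907, 0.421, -0.0, -0.0]
contact_force: [0.7, -0.5, -0.1]
opening: 0.567
```

```bash
python3 - <<'E'
from h import *
x,s=delta([.496,.295,.28],tool_R(32.5,0));print(x,s)
E
```

```text
[-0.008  0.007  0.004 -0.003  0.005  2.888] {'clock': 1.4, 'q': array([-0.803 ,  0.6232,  0.3186,  1.7095, -0.2464,  0.849 , -1.0776]), 'qd': array([-0.258 ,  0.0513,  0.4506,  0.0162, -0.35  ,  0.0376, -1.1445]), 'joint_torque': array([  1.367 , -47.9504,   3.9468, -14.5839,   0.3351,  -0.1025,
         1.2048]), 'tool_pos': array([0.496 , 0.2956, 0.2803]), 'eef_rot': array([ 0.9069,  0.4213, -0.0003, -0.0001]), 'contact_force': array([ 0.6937, -0.4921, -0.1133]), 'moment': array([-0.0515,  0.1431, -0.0086]), 'opening': 0.566996321177246}
```

Emit:
servo_tool(deltas=[{"dx":0,"dy":0,"dz":0,"ax":0,"ay":0,"az":2.89,"hand":50},{"dx":0,"dy":0,"dz":0,"ax":0,"ay":0,"az":2.89,"hand":50},{"dx":0,"dy":0,"dz":0,"ax":0,"ay":0,"az":2.89,"hand":50}])

```text
clock: 1.78
tool_pos: [0.4959, 0.2958, 0.2802]
eef_rot: [0.959, 0.283, -0.0, 0.0]
contact_force: [0.6, 0.6, 0.1]
opening: 0.569
```

```bash
python3 - <<'E'
from h import *
x,s=delta([.496,.295,.28],tool_R(32.5,0));print(x,s['q'],s['clock'])
snap('wrist','w1')
E
```

```text
[-0.006  0.012  0.003  0.002  0.007  0.072] [-0.8537  0.6362  0.4085  1.7121 -0.3164  0.8598 -1.3041] 1.775
```

View pics/w1.png

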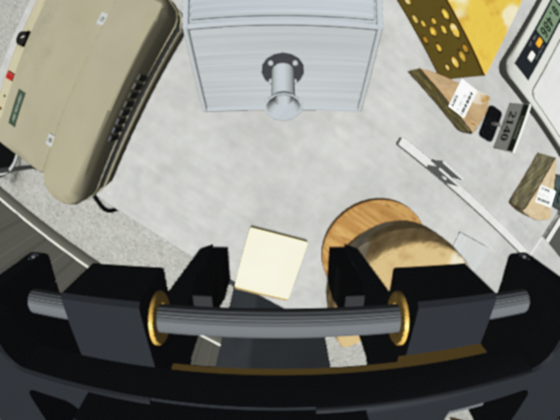

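```bash
python3 - <<'E'
from h import *
crop('w1',180,390,0,130,3.7,'c5')
crop('w1',250,320,45,125,7.5,'c6')
E
```

```text
(no output)
```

View pics/c5.png

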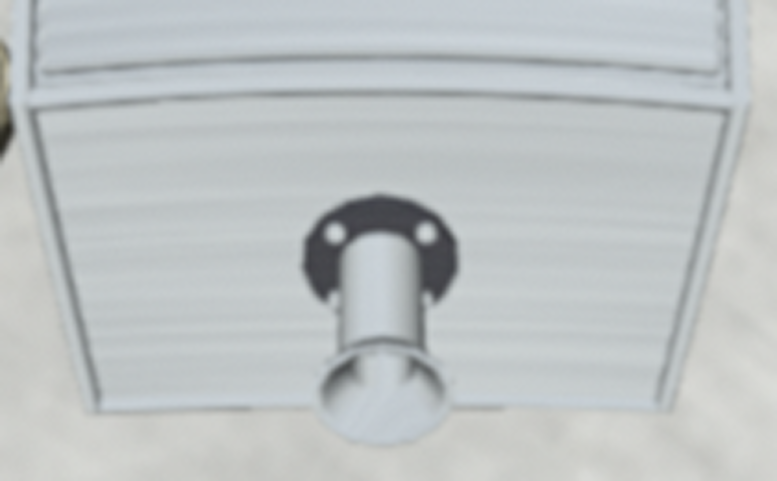

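View pics/c6.png

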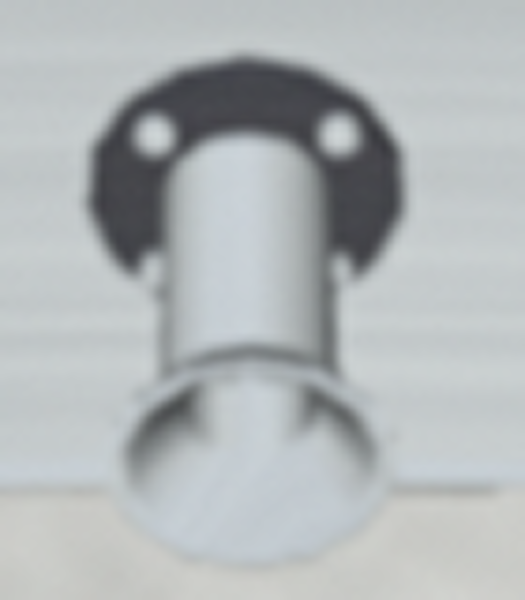

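```bash
cat >> h.py <<'E'
def wray(tag,u,v):
    f=np.load(f'pics/{tag}.npz'); fx,fy,cx,cy=f['K']; P=f['pose']
    a=np.array([u-cx,v-cy])/fx; th=np.hypot(*a); k=np.sin(th)/th
    ray=np.array([a[0]*k,-a[1]*k,-np.cos(th)]); return P[:3,3],P[:3,:3]@ray
def wz(tag,u,v,z):
    o,d=wray(tag,u,v); return o+d*(z-o[2])/d[2]
def wproj(pose,K,X):
    fx,fy,cx,cy=K; c=pose[:3,:3].T@(np.array(X)-pose[:3,3]); x,y,z=c[0],-c[1],-c[2]
    rr=np.hypot(x,y); th=np.arctan2(rr,z); return np.array([cx+fx*th*x/rr,cy+fy*th*y/rr])
E
python3 - <<'E'
from h import *
ang=lambda a,b:np.degrees(np.arctan2((b-a)[1],(b-a)[0]))
g=lambda u,v,z: wz('w1',180+u/3.7-.36,u*0+v/3.7-.36,z)
print('mouth',wz('w1',282.9,106.4,.14))
a,b=g(93,408,.067),g(670,408,.067); print(a,b,(a+b)/2,ang(a,b)+90,np.linalg.norm(a-b))
a,b=g(25,97,.14),g(745,95,.14); print(a,b,(a+b)/2,ang(a,b)+90,np.linalg.norm(a-b))
f=np.load('pics/w1.npz'); D=f['d']
for u,v in [(283,113),(283,92),(283,105),(230,80),(340,80)]:
    o,d=wray('w1',u,v); zc=-(f['pose'][:3,:3].T@d)[2]; print(u,v,D[v,u],o+d*D[v,u]/zc)
E
```

```text
mouth [0.5631 0.334  0.14  ]
[0.5185 0.3996 0.067 ] [0.6067 0.2647 0.067 ] [0.5626 0.3321 0.067 ] 33.16793449082277 0.16108561343394487
[0.5794 0.4376 0.14  ] [0.6669 0.3058 0.14  ] [0.6231 0.3717 0.14  ] 33.576730725401625 0.15822277133607382
283 113 0.26028916 [0.5587 0.3308 0.1305]
283 92 0.2376933 [0.5724 0.3401 0.149 ]
283 105 0.2602713 [0.5643 0.3344 0.1284]
230 80 0.2839879 [0.5585 0.3886 0.096 ]
340 80 0.28259647 [0.6143 0.3034 0.0975]
```

```bash
python3 - <<'E'
from h import *
Rt=tool_R(22.3,-30); z=Rt[:,2]; g=np.array([.4077,-.3173,.0445])-.006*z
print(g, g-z*.15)
print(delta(g-z*.15+[0,0,.05],Rt)[0])
E
```

```text
[ 0.4049 -0.3184  0.0497] [ 0.3355 -0.3469  0.1796]
[-8.074  7.529  0.85  -0.465  4.991  1.74 ]
```

Emit:
servo_tool(deltas=[{"dx":-4.0,"dy":3.75,"dz":0,"ax":0,"ay":2,"az":0.8,"hand":50},{"dx":-4.0,"dy":3.75,"dz":0,"ax":0,"ay":2,"az":0.8,"hand":50},{"dx":-4.0,"dy":3.75,"dz":0,"ax":0,"ay":2,"az":0.8,"hand":50},{"dx":-4.0,"dy":3.75,"dz":0,"ax":0,"ay":2,"az":0.8,"hand":50},{"dx":-4.0,"dy":3.75,"dz":0,"ax":0,"ay":2,"az":0.8,"hand":50},{"dx":-8.07,"dy":7.53,"dz":0.85,"ax":-0.46,"ay":4.99,"az":1.74,"hand":50},{"dx":-8.07,"dy":7.53,"dz":0.85,"ax":-0.46,"ay":4.99,"az":1.74,"hand":50},{"dx":-8.07,"dy":7.53,"dz":0.85,"ax":-0.46,"ay":4.99,"az":1.74,"hand":50},{"dx":-8.07,"dy":7.53,"dz":0.85,"ax":-0.46,"ay":4.99,"az":1.74,"hand":50},{"dx":-8.07,"dy":7.53,"dz":0.85,"ax":-0.46,"ay":4.99,"az":1.74,"hand":50}])

```text
clock: 3.08
tool_pos: [0.4044, -0.1345, 0.273]
eef_rot: [0.95, 0.193, 0.241, -0.057]
contact_force: [0.6, -0.4, -0.4]
opening: 0.566
```

```bash
python3 - <<'E'
from h import *
Rt=tool_R(22.3,-30); 
x,s=delta([.3355,-.3469,.1796],Rt); print(x,s['q'],s['clock'])
E
```

```text
[-2.875  2.827  0.155 -0.203  0.232  0.054] [ 0.9768  0.4691 -0.7251  2.3866 -0.9743  0.0551  0.1592] 3.075
```

```bash
cat > kin.py <<'E'
from h import *
import json,itertools
from scipy.optimize import least_squares
def load(): return [json.loads(l) for l in open('log.txt')]
def fk(q,p,sg):
    a,b,d1,d3,d5,d7,e1,e3,e5=p
    T=R.from_euler('z',q[0]*sg[0]+a); X=np.array([0,0,d1])
    def rz(T,t):return T*R.from_euler('z',t)
    def ry(T,t):return T*R.from_euler('y',t)
    X=X+T.apply([e1,0,0]); T=ry(T,q[1]); T=rz(T,q[2]*sg[1]); X=X+T.apply([e3,0,d3]); T=ry(T,q[3]*sg[4]); T=rz(T,q[4]*sg[2]); X=X+T.apply([e5,0,d5]); T=ry(T,q[5]*sg[5]); T=rz(T,q[6]*sg[3]+b); X=X+T.apply([0,0,d7]); return X,T
def fit():
    L=load(); best=None
    for sg in itertools.product([1,-1],repeat=6):
      for a0 in (0,2.3,-2.3):
        def f(p):
            o=[]
            for q,x,e in L:
                X,T=fk(q,p,sg); o+=list((X-x)*5)+list((T.inv()*R.from_quat(e)).as_rotvec()*.5)
            return o
        for b0 in (0,1.6,3.1,-1.6):
            s=least_squares(f,[a0,b0,.3,.4,.4,.2,0,0,0],max_nfev=40)
            if best is None or s.cost<best[0]: best=(s.cost,s.x,sg)
    return best
if __name__=='__main__':
    b=fit(); print(b); json.dump([list(b[1]),list(b[2])],open('kin.json','w'))
E
python3 kin.py
```

```text
(np.float64(0.00153977777959404), array([-0.0729, -4.7838,  0.2579,  0.6375,  0.3409,  0.2856, -0.0495,
       -0.0015, -0.0172]), (-1, -1, -1, -1, 1, 1))
```

```bash
python3 - <<'E'
from h import *
Rt=tool_R(22.3,-20); z=Rt[:,2]; g=np.array([.4077,-.3173,.0445])-.006*z
print(g-z*.14)
x,s=delta(g-z*.14,Rt); print(x)
E
```

```text
[ 0.3615 -0.3362  0.1817]
[-2.447  2.834  0.349 -0.198 -1.435  0.072]
```

Emit:
servo_tool(deltas=[{"dx":-2.45,"dy":2.83,"dz":0.35,"ax":-0.2,"ay":-1.43,"az":0.07,"hand":50},{"dx":-2.45,"dy":2.83,"dz":0.35,"ax":-0.2,"ay":-1.43,"az":0.07,"hand":50},{"dx":-2.45,"dy":2.83,"dz":0.35,"ax":-0.2,"ay":-1.43,"az":0.07,"hand":50},{"dx":-2.45,"dy":2.83,"dz":0.35,"ax":-0.2,"ay":-1.43,"az":0.07,"hand":50},{"dx":-2.45,"dy":2.83,"dz":0.35,"ax":-0.2,"ay":-1.43,"az":0.07,"hand":50},{"dx":-2.45,"dy":2.83,"dz":0.35,"ax":-0.2,"ay":-1.43,"az":0.07,"hand":50}])

```text
clock: 3.82
tool_pos: [0.3599, -0.3343, 0.1806]
eef_rot: [0.967, 0.19, 0.169, -0.035]
contact_force: [-0.6, 0.9, -0.4]
opening: 0.569
```

```bash
python3 - <<'E'
from h import *
x,s=delta([.3615,-.3362,.1817],tool_R(22.3,-20)); print(x,s['q'],s['qd'],s['clock'])
snap('wrist','w2')
E
python3 kin.py
```

```text
[ 0.019  0.039 -0.013 -0.029  0.023 -0.023] [ 0.9993  0.6675 -0.2316  2.1468 -0.7033  0.2845  0.3134] [-0.0285 -0.0238 -0.0217  0.0237 -0.003   0.0011 -0.0057] 3.825
(np.float64(0.0021554518593518155), array([-0.0735,  1.5001,  0.321 ,  0.5561,  0.3536,  0.2641,  0.0004,
       -0.0016, -0.0015]), (-1, -1, -1, -1, 1, 1))
```

View pics/w2.png

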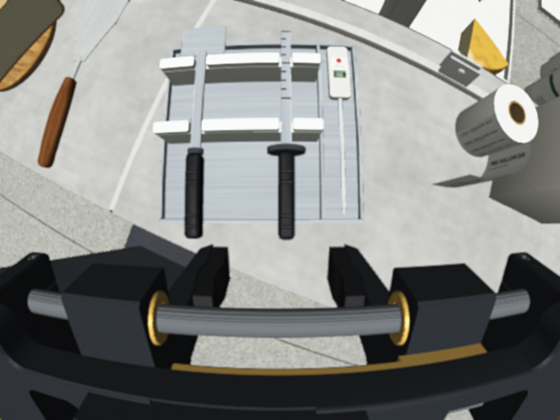

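```bash
python3 - <<'E'
from h import *
crop('w2',240,330,20,130,5.4,'c7')
crop('w2',240,330,130,250,5,'c8')
E
```

```text
(no output)
```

View pics/c7.png

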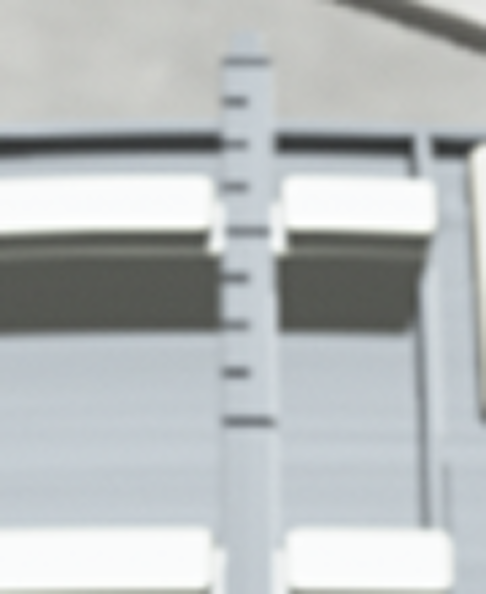

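View pics/c8.png

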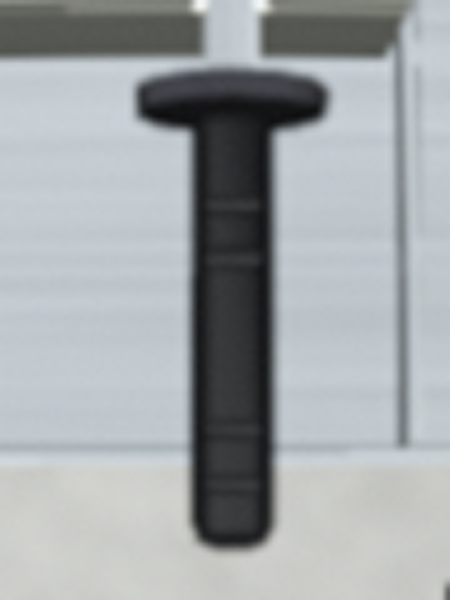

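```bash
python3 - <<'E'
from h import *
ang=lambda a,b:np.degrees(np.arctan2((b-a)[1],(b-a)[0]))
A=lambda u,v,z: wz('w2',240+u/5.4-.4,20+v/5.4-.4,z)
B=lambda u,v,z: wz('w2',240+u/5-.4,130+v/5-.4,z)
tip=A(247,32,.047); m=A(250,550,.047); c=B(232,72,.0615-.0); h=B(233,545,.0545-.01);h2=B(235,125,.0545)
print('tip',tip,'mid',m,ang(m,tip)); 
print('collar top front edge',c); print(h,h2,ang(h,h2))
# bar end at tip -> origin
d=np.array([np.cos(np.radians(22.2)),np.sin(np.radians(22.2)),0]); print('origin from tip',tip-.125*d,' from collar',c,' from handle end',h+.079*d)
t=lambda x,y:np.array([.4649,-.267])+np.array([[.9259,-.3778],[.3778,.9259]])@[x,y]
print(t(-.03,-.025))
o=np.load('pics/w2.npz');P=o['pose'];
s=r.get_state();Rr=R.from_quat(s['eef_rot']).as_matrix(); print('cam in tool',Rr.T@(P[:3,3]-s['tool_pos']))
g=s['tool_pos']+Rr[:,2]*.006
print('grasp plane lateral', (Rr.T@(m-s['tool_pos']))[1],(Rr.T@(h2-s['tool_pos']))[1],(Rr.T@(tip-s['tool_pos']))[1],(Rr.T@(h-s['tool_pos']))[1])
E
```

```text
tip [ 0.564  -0.2584  0.047 ] mid [ 0.4704 -0.2965  0.047 ] 22.193217770852815
collar top front edge [ 0.4482 -0.3053  0.0615]
[ 0.3767 -0.335   0.0445] [ 0.4416 -0.3087  0.0545] 22.117124951239596
origin from tip [ 0.4482 -0.3056  0.047 ]  from collar [ 0.4482 -0.3053  0.0615]  from handle end [ 0.4499 -0.3052  0.0445]
[ 0.4466 -0.3015]
cam in tool [ 0.0752  0.0013 -0.1209]
grasp plane lateral 0.008159231464184203 0.0084222748274731 0.008383755101631587 0.00820988604985316
```

```bash
python3 - <<'E'
from h import *
Rt=tool_R(22.2,-20); z=Rt[:,2]; g=np.array([.4081,-.3199,.0445])-.006*z
print(g); x,s=delta(g-z*.04,Rt); print(x)
E
```

```text
[ 0.4062 -0.3207  0.0501]
[-0.002  0.099  1.652 -0.039  0.019  0.007]
```

Emit:
servo_tool(deltas=[{"dx":0,"dy":0.1,"dz":0.85,"ax":-0.04,"ay":0,"az":0,"hand":50},{"dx":0,"dy":0.1,"dz":1.65,"ax":-0.04,"ay":0,"az":0,"hand":50},{"dx":0,"dy":0.1,"dz":1.65,"ax":-0.04,"ay":0,"az":0,"hand":50}])

```text
clock: 4.25
tool_pos: [0.3943, -0.325, 0.0869]
eef_rot: [0.966, 0.19, 0.168, -0.037]
contact_force: [-0.4, -0.2, -0.0]
opening: 0.562
```

```bash
python3 - <<'E'
from h import *
Rt=tool_R(22.2,-20)
x,s=delta([.4062,-.3207,.0501],Rt); print(x,s['q'],s['contact_force'],s['clock'])
snap('wrist','w3')
E
```

```text
[-0.01   0.013  0.649 -0.071  0.025  0.002] [ 1.0135  0.8826 -0.3726  2.1404 -0.9995  0.0437  0.6038] [-0.3625 -0.1586 -0.0184] 4.25
```

View pics/w3.png

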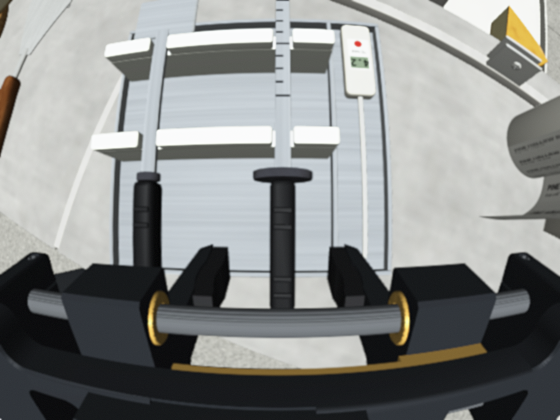

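```bash
python3 - <<'E'
from h import *
Rt=tool_R(22.2,-7); z=Rt[:,2]; g=np.array([.4081,-.3199,.0445])-.006*z+.0012*Rt[:,1]
print(g); x,s=delta(g-.03*z,Rt); print(x); print(delta(g,Rt)[0])
E
```

```text
[ 0.4079 -0.3213  0.0505]
[ 0.132 -0.     0.193 -0.022 -2.13   0.008]
[ 0.021  0.001  0.681 -0.022 -2.13   0.008]
```

Emit:
servo_tool(deltas=[{"dx":0.13,"dy":0.01,"dz":0.19,"ax":-0.02,"ay":-1.4,"az":0.01,"hand":40},{"dx":0.13,"dy":0.01,"dz":0.19,"ax":-0.02,"ay":-2.13,"az":0.01,"hand":40},{"dx":0.08,"dy":0.01,"dz":0.43,"ax":-0.02,"ay":-2.13,"az":0.01,"hand":40},{"dx":0.02,"dy":0.01,"dz":0.68,"ax":-0.02,"ay":-2.13,"az":0.01,"hand":40},{"dx":0.02,"dy":0.01,"dz":0.68,"ax":-0.02,"ay":-2.13,"az":0.01,"hand":40}])

```text
clock: 4.92
tool_pos: [0.4084, -0.3235, 0.0525]
eef_rot: [0.98, 0.191, 0.061, -0.01]
contact_force: [-0.7, 0.7, 0.4]
opening: 0.453
```

```bash
python3 - <<'E'
from h import *
Rt=tool_R(22.2,-7)
x,s=delta([.4079,-.3213,.0505],Rt); print(x,s['q'],s['contact_force'],s['clock'],s['opening'])
snap('wrist','w4')
E
```

```text
[ 0.002 -0.037  0.034  0.035 -0.012 -0.011] [ 0.6211  0.914   0.034   2.0691 -0.9629  0.1595  0.4088] [-0.6662  0.7148  0.4484] 4.925 0.45334070911746954
```

View pics/w4.png

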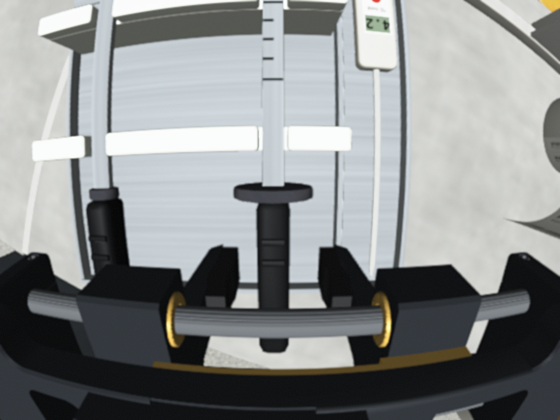

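Emit:
servo_tool(deltas=[{"dx":0,"dy":-0.04,"dz":0.03,"ax":0.03,"ay":0,"az":0,"hand":40},{"dx":0,"dy":-0.04,"dz":0.03,"ax":0.03,"ay":0,"az":0,"hand":40}])

```text
clock: 5.22
tool_pos: [0.407, -0.3213, 0.0494]
eef_rot: [0.98, 0.191, 0.06, -0.013]
contact_force: [0.7, -0.2, -0.5]
opening: 0.449
```

```bash
python3 - <<'E'
from h import *
Rt=tool_R(22.2,-7)
x,s=delta([.4079,-.3213,.0505],Rt); print(x,s['q'],s['contact_force'],s['clock'],s['opening'])
snap('wrist','w5')
E
```

```text
[ 0.017  0.005 -0.017 -0.013 -0.007 -0.028] [ 0.6259  0.9194  0.0254  2.072  -0.9654  0.1535  0.4104] [ 0.6744 -0.1974 -0.5088] 5.225 0.449125768917533
```

View pics/w5.png

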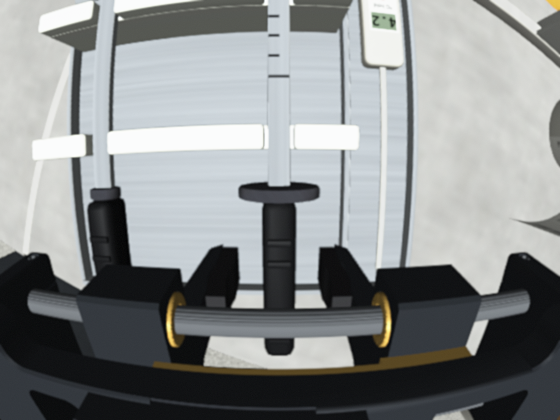

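Emit:
servo_tool(deltas=[{"dx":0,"dy":0,"dz":0,"ax":0,"ay":0,"az":0,"hand":0},{"dx":0,"dy":0,"dz":0,"ax":0,"ay":0,"az":0,"hand":0},{"dx":0,"dy":0,"dz":0,"ax":0,"ay":0,"az":0,"hand":0},{"dx":0,"dy":0,"dz":0,"ax":0,"ay":0,"az":0,"hand":0},{"dx":0,"dy":0,"dz":0,"ax":0,"ay":0,"az":0,"hand":0},{"dx":0,"dy":0,"dz":0,"ax":0,"ay":0,"az":0,"hand":0}], newtons=40)

```text
clock: 6.02
tool_pos: [0.4071, -0.3211, 0.0486]
eef_rot: [0.98, 0.191, 0.06, -0.013]
contact_force: [0.5, 0.2, -0.6]
opening: 0.15
```

```bash
python3 - <<'E'
from h import *
s=log(); print(s['tool_pos'],s['contact_force'],s['moment'],s['clock'],s['opening']*88.1)
snap('wrist','w6')
x,s=delta(s['tool_pos']+[0,0,.3],tool_R(22.2,-7)); print(x)
E
```

```text
[ 0.4071 -0.3211  0.0486] [ 0.5336  0.2046 -0.6403] [-0.0585  0.3245  0.0241] 6.025 13.256255460531008
[ 0.61  -0.011 -4.963 -0.02  -0.001 -0.023]
```

View pics/w6.png

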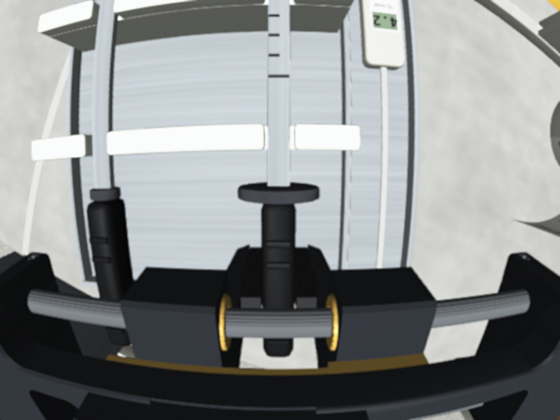

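Emit:
servo_tool(deltas=[{"dx":0.03,"dy":0,"dz":-0.25,"ax":0,"ay":0,"az":0,"hand":0},{"dx":0.1,"dy":0,"dz":-0.8,"ax":0,"ay":0,"az":0,"hand":0},{"dx":0.2,"dy":0,"dz":-1.6,"ax":0,"ay":0,"az":0,"hand":0},{"dx":0.3,"dy":0,"dz":-2.4,"ax":0,"ay":0,"az":0,"hand":0},{"dx":0.4,"dy":0,"dz":-3.2,"ax":0,"ay":0,"az":0,"hand":0},{"dx":0.5,"dy":0,"dz":-4.1,"ax":0,"ay":0,"az":0,"hand":0},{"dx":0.6,"dy":0,"dz":-4.9,"ax":0,"ay":0,"az":0,"hand":0},{"dx":0.6,"dy":0,"dz":-4.9,"ax":0,"ay":0,"az":0,"hand":0}])

```text
clock: 7.08
tool_pos: [0.4082, -0.323, 0.3479]
eef_rot: [0.979, 0.191, 0.062, -0.01]
contact_force: [-0.3, -0.4, -1.4]
opening: 0.148
```

```bash
python3 - <<'E'
from h import *
s=log(); print(s['tool_pos'],s['q'],s['contact_force'],s['moment'],s['clock'],s['opening']*88.1)
snap('wrist','w7')
x,s=delta(s['tool_pos']+[0,0,.3],tool_R(22.2,-7)); print(x)
E
python3 kin.py
```

```text
[ 0.4082 -0.323   0.3479] [ 0.2248  0.4913  0.663   1.8415 -0.5257  0.9205 -0.0371] [-0.2797 -0.3552 -1.4251] [-0.1258  0.3716 -0.0019] 7.075 13.03125455159475
[ 0.625  0.021 -4.998 -0.005 -0.016 -0.014]
Still running in the background as job /tmp/bash_jobs.1000/61492cc7d1c6 (pid 1168). You'll get a notice when it ends.
```

View pics/w7.png

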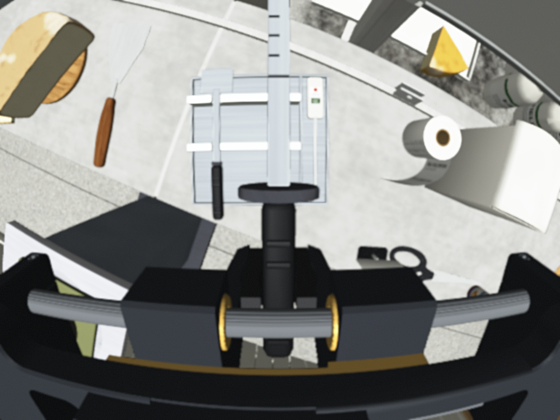

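```bash
kill -- -$(cat /tmp/bash_jobs.1000/61492cc7d1c6/pid); cat >> h.py <<'E'
import json as _j
_L=[_j.loads(l) for l in open('log.txt')]
_g=[l for l in _L if abs(l[1][2]-.0486)<4e-4][-1]
Rg=R.from_quat(_g[2]).as_matrix(); pg=np.array(_g[1])
_y=np.radians(22.2); Rdip0=np.c_[[np.cos(_y),np.sin(_y),0],[-np.sin(_y),np.cos(_y),0],[0,0,1]]
odip0=np.array([.447,-.304,.0445])
R_td=Rg.T@Rdip0; p_td=Rg.T@(odip0-pg); p_td[1]=0.  # dip in tool
def dipR(yaw,pitch):
    y,p=np.radians([yaw,pitch]); d=np.array([np.cos(y),np.sin(y),0]); x=np.cos(p)*d-np.sin(p)*np.array([0,0,1.]); yy=np.array([-np.sin(y),np.cos(y),0]); return np.c_[x,yy,np.cross(x,yy)]
def tool_for(o,Rd): Rt=Rd@R_td.T; return np.array(o)-Rt@p_td, Rt
def dip_now(s=None):
    s=s or r.get_state(); Rt=R.from_quat(s['eef_rot']).as_matrix(); return s['tool_pos']+Rt@p_td, Rt@R_td
MOUTH=np.array([.561,.3352,.14])
E
python3 - <<'E'
from h import *
print(_g,R.from_matrix(R_td).as_euler('xyz',degrees=True),p_td)
Rd=dipR(33,45); p,Rt=tool_for(MOUTH-Rd[:,0]*.175,Rd); print(p)
Rl=dipR(33,15); pl,Rlt=tool_for(MOUTH-Rd[:,0]*.17,Rl)
print('via',delta([.44,.1,.38],Rlt)[0]); print('end',delta(p,Rt)[0]);
E
```

```text
Traceback (most recent call last):
NameError: name '_g' is not defined. Did you mean: 'Rg'?
```

```bash
python3 - <<'E'
from h import *
print(pg,R.from_matrix(R_td).as_euler('xyz',degrees=True),p_td)
Rd=dipR(33,45); p,Rt=tool_for(MOUTH-Rd[:,0]*.175,Rd); print(p)
Rl=dipR(33,15); pl,Rlt=tool_for(MOUTH-Rd[:,0]*.17,Rl)
print('via',delta([.44,.1,.38],Rlt)[0]); print('end',delta(p,Rt)[0]);
E
```

```text
[ 0.4071 -0.3211  0.0486] [179.8767  -7.0045  -0.1227] [0.0426 0.     0.0093]
[0.4338 0.2527 0.2973]
via [ 3.195 -6.308 -0.174 -0.004 -2.511 -1.793]
end [ 3.881 -8.703  1.302 -0.492 -7.494 -1.762]
```

Emit:
servo_tool(deltas=[{"dx":0.5,"dy":-0.9,"dz":0,"ax":0,"ay":-0.3,"az":-0.3,"hand":0},{"dx":1,"dy":-1.9,"dz":0,"ax":0,"ay":-0.7,"az":-0.6,"hand":0},{"dx":1.5,"dy":-2.9,"dz":0,"ax":0,"ay":-1.1,"az":-0.9,"hand":0},{"dx":2,"dy":-3.9,"dz":-0.1,"ax":0,"ay":-1.5,"az":-1.2,"hand":0},{"dx":2.4,"dy":-4.8,"dz":-0.1,"ax":0,"ay":-1.9,"az":-1.4,"hand":0},{"dx":2.8,"dy":-5.6,"dz":-0.1,"ax":0,"ay":-2.3,"az":-1.6,"hand":0},{"dx":3.2,"dy":-6.4,"dz":-0.1,"ax":-0.1,"ay":-2.8,"az":-1.8,"hand":0},{"dx":3.4,"dy":-7.2,"dz":0.2,"ax":-0.2,"ay":-4.2,"az":-1.8,"hand":0},{"dx":3.6,"dy":-8.0,"dz":0.5,"ax":-0.3,"ay":-5.2,"az":-1.8,"hand":0},{"dx":3.8,"dy":-8.6,"dz":0.8,"ax":-0.4,"ay":-6.2,"az":-1.8,"hand":0}])

```text
clock: 8.38
tool_pos: [0.4268, 0.2462, 0.3235]
eef_rot: [0.924, 0.275, -0.254, 0.075]
contact_force: [1.4, 1.1, -0.6]
opening: 0.153
```

```bash
python3 - <<'E'
from h import *
s=log(); print(s['tool_pos'],s['q'],s['contact_force'],s['clock'],s['opening']*88.1)
Rd=dipR(33,45); p,Rt=tool_for(MOUTH-Rd[:,0]*.175,Rd); print(delta(p,Rt)[0])
E
```

```text
[0.4268 0.2462 0.3235] [-0.9561  0.7985  0.7109  1.5023 -0.3366  1.5431 -1.1672] [ 1.3829  1.0826 -0.6018] 8.375 13.503976518350358
[ 0.358 -0.027  0.295  0.014 -1.216  0.045]
```

Emit:
servo_tool(deltas=[{"dx":0.18,"dy":-0.02,"dz":0.15,"ax":0.01,"ay":-0.8,"az":0.04,"hand":0},{"dx":0.36,"dy":-0.03,"dz":0.29,"ax":0.01,"ay":-1.22,"az":0.04,"hand":0},{"dx":0.36,"dy":-0.03,"dz":0.29,"ax":0.01,"ay":-1.22,"az":0.04,"hand":0},{"dx":0.36,"dy":-0.03,"dz":0.29,"ax":0.01,"ay":-1.22,"az":0.04,"hand":0}])

```text
clock: 8.88
tool_pos: [0.4353, 0.25, 0.3001]
eef_rot: [0.908, 0.266, -0.309, 0.092]
contact_force: [-0.2, 0.6, 0.0]
opening: 0.152
```

```bash
python3 - <<'E'
from h import *
s=log(); print(s['tool_pos'],s['q'],s['contact_force'],s['clock'],s['opening']*88.1)
Rd=dipR(33,45); p,Rt=tool_for(MOUTH-Rd[:,0]*.175,Rd); print(delta(p,Rt)[0])
p,d,m=snap('wrist','w8'); crop('w8',200,360,0,220,2.7,'c9')
K=[m['fx'],m['fy'],m['cx'],m['cy']]
o,D=dip_now(s); print('collar',wproj(m['pose'],K,o),'tip',wproj(m['pose'],K,o+D[:,0]*.125),'mouth',wproj(m['pose'],K,MOUTH))
snap('side','s8');snap('top','t8')
E
```

```text
[0.4353 0.25   0.3001] [-0.9178  0.8993  0.6881  1.4139 -0.3335  1.6479 -1.1739] [-0.1876  0.5828  0.0303] 8.875 13.348004233898799
[ 0.031 -0.051  0.034 -0.002 -0.056 -0.032]
collar [276.3712 188.6791] tip [276.1241 -73.263 ] mouth [ 269.1678 -133.05  ]
```

View pics/w8.png

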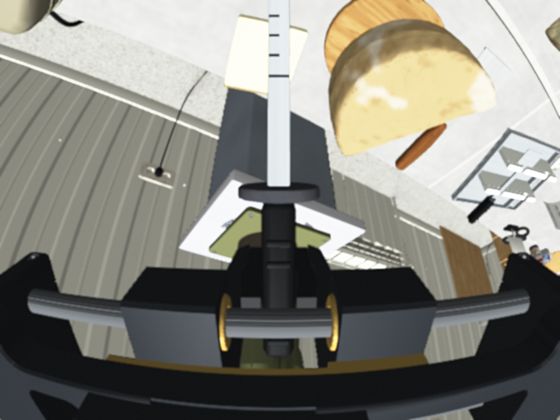

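View pics/c9.png

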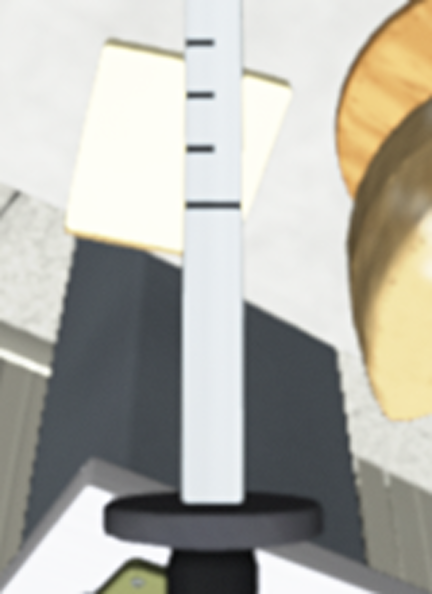

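View pics/s8.png

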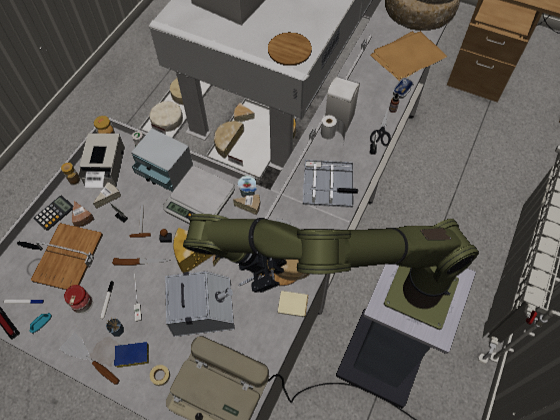

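View pics/t8.png

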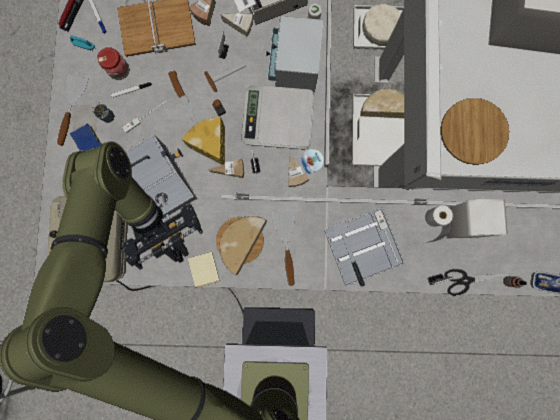

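```bash
python3 - <<'E'
from h import *
crop('s8',200,300,230,320,6.5,'c10'); crop('t8',120,220,170,270,6,'c11')
f=np.load('pics/s8.npz'); 
def pj(t,X):
    f=np.load(f'pics/{t}.npz'); fx,fy,cx,cy=f['K']; c=f['pose'][:3,:3].T@(np.array(X)-f['pose'][:3,3]); return np.array([cx+fx*c[0]/-c[2],cy-fy*c[1]/-c[2]])
o,D=dip_now()
for n,X in [('tip',o+.125*D[:,0]),('coll',o),('mouth',MOUTH)]: print(n,(pj('s8',X)-[200,230]+.4)*6.5,(pj('t8',X)-[120,170]+.4)*6)
E
```

```text
tip [253.0465 360.9686] [279.0837 266.9485]
coll [431.7277 266.8027] [326.2141 424.4884]
mouth [189.9879 406.712 ] [260.1045 218.3404]
```

View pics/c10.png

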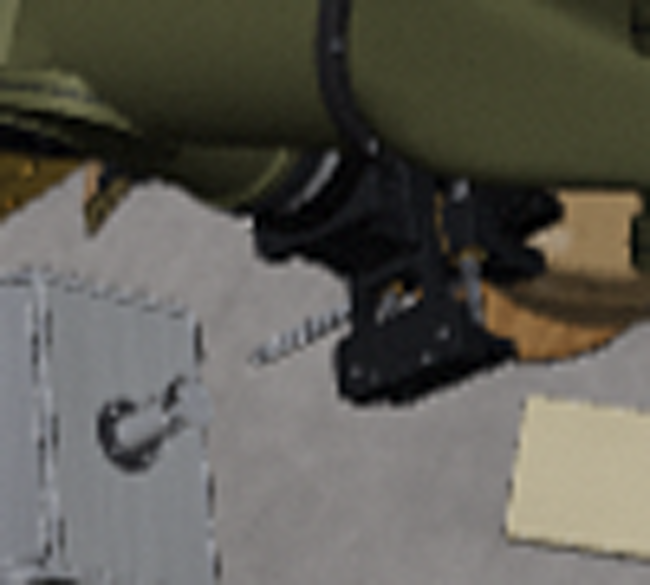

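View pics/c11.png

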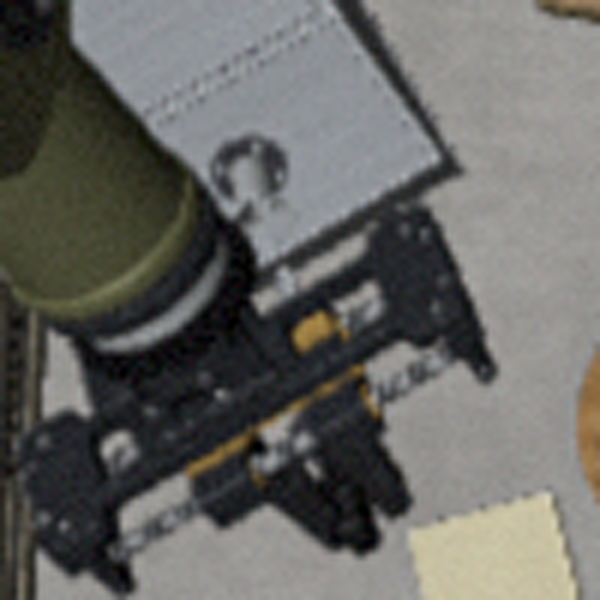

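```bash
python3 - <<'E'
from h import *
def pj(t,X):
    f=np.load(f'pics/{t}.npz'); fx,fy,cx,cy=f['K']; c=f['pose'][:3,:3].T@(np.array(X)-f['pose'][:3,3]); return np.array([cx+fx*c[0]/-c[2],cy-fy*c[1]/-c[2]])
Rd=dipR(33,45)
def ring(M,rad,back=0): 
    return [np.array(M)+rad*(np.cos(t)*Rd[:,1]+np.sin(t)*Rd[:,2])+back*Rd[:,0] for t in np.linspace(0,2*np.pi,40)]
ims=[]
for M in [(.561,.3352,.14),(.558,.3345,.14)]:
  for tag,(u0,v0,w,h) in {'side0':(205,275,40,30),'top0':(145,185,40,30)}.items():
    im=cv2.imread(f'pics/{tag}.png')[v0:v0+h,u0:u0+w]; im=cv2.resize(im,None,fx=10,fy=10,interpolation=cv2.INTER_CUBIC); im2=im.copy()
    for rad,b,c in((.016,0,(0,0,255)),(.016,.009,(0,200,0)),(.0,0.,(255,0,0))):
        P=[(pj(tag,X)-[u0,v0]+.5)*10 for X in ring(M,rad,b)]
        cv2.polylines(im,[np.int32(P)],True,c,1)
    ims.append(np.hstack([im,im2]) )
  cv2.imwrite(f'pics/o_{int(M[0]*1000)}.png',np.vstack(ims[-2:]))
E
```

```text
(no output)
```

View pics/o_561.png

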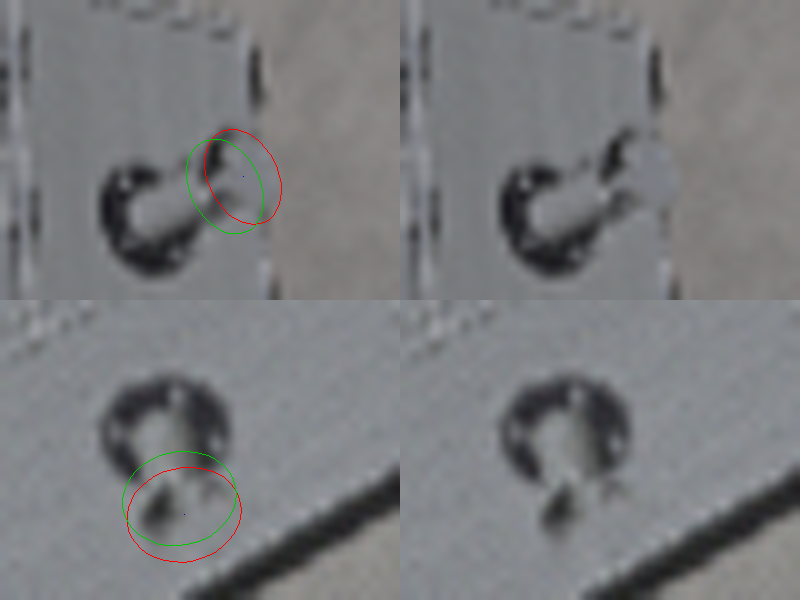

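View pics/o_558.png

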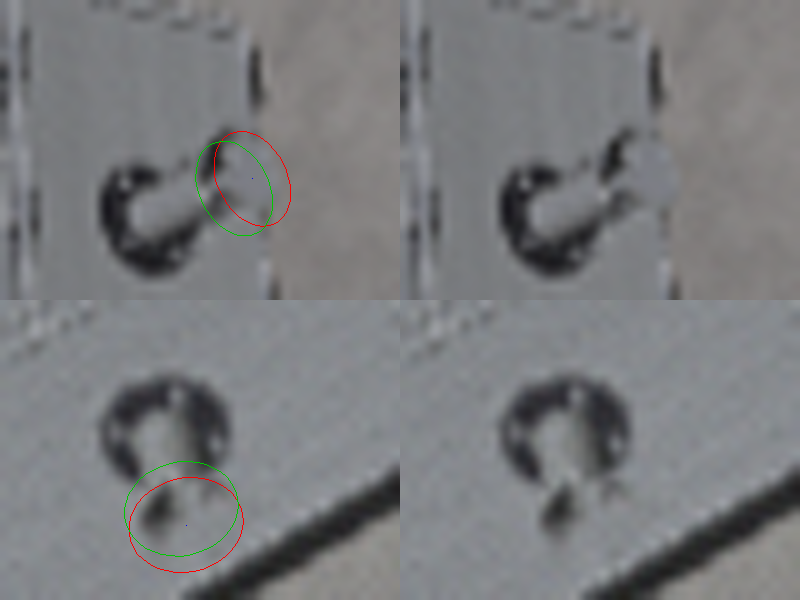

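```bash
python3 - <<'E'
from h import *
Rd=dipR(33,45); p,Rt=tool_for(MOUTH-Rd[:,0]*.150,Rd); x,s=delta(p,Rt); print(x,s['contact_force'],s['clock'])
E
```

```text
[ 0.449 -0.051  0.105 -0.    -0.077 -0.028] [-0.2822  0.7193 -1.8241] 9.025
```

Emit:
servo_tool(deltas=[{"dx":0.2,"dy":-0.05,"dz":0.05,"ax":0,"ay":-0.07,"az":-0.03,"hand":0},{"dx":0.45,"dy":-0.05,"dz":0.1,"ax":0,"ay":-0.07,"az":-0.03,"hand":0},{"dx":0.45,"dy":-0.05,"dz":0.1,"ax":0,"ay":-0.07,"az":-0.03,"hand":0},{"dx":0.45,"dy":-0.05,"dz":0.1,"ax":0,"ay":-0.07,"az":-0.03,"hand":0}])

```text
clock: 9.52
tool_pos: [0.4491, 0.2624, 0.2789]
eef_rot: [0.907, 0.267, -0.313, 0.092]
contact_force: [-0.3, -0.9, -0.4]
opening: 0.151
```

```bash
python3 - <<'E'
from h import *
Rd=dipR(33,45); p,Rt=tool_for(MOUTH-Rd[:,0]*.150,Rd); x,s=delta(p,Rt); print(x,s['contact_force'],s['moment'],s['clock'])
snap('side','s9'); snap('wrist','w9')
def pj(t,X):
    f=np.load(f'pics/{t}.npz'); fx,fy,cx,cy=f['K']; c=f['pose'][:3,:3].T@(np.array(X)-f['pose'][:3,3]); return np.array([cx+fx*c[0]/-c[2],cy-fy*c[1]/-c[2]])
o,D=dip_now()
u0,v0=205,260
im=cv2.resize(cv2.imread('pics/s9.png')[v0:v0+45,u0:u0+60],None,fx=10,fy=10,interpolation=cv2.INTER_CUBIC); im2=im.copy()
for X,c in ((o+.125*D[:,0],(0,0,255)),(o+.06*D[:,0],(0,0,255)),(MOUTH,(255,0,0)),(MOUTH+.06*Rd[:,0],(255,0,0))):
    q=(pj('s9',X)-[u0,v0]+.5)*10; cv2.circle(im,tuple(np.int32(q)),4,c,1)
cv2.imwrite('pics/c12.png',im)
print(delta(*tool_for(MOUTH-Rd[:,0]*.1,Rd))[0])
E
```

```text
[-0.013 -0.002 -0.006  0.008  0.013 -0.   ] [-0.3122 -0.909  -0.4097] [ 0.3079 -0.3794 -0.0159] 9.525
[ 0.818 -0.004  0.1    0.006  0.005 -0.   ]
```

View pics/c12.png

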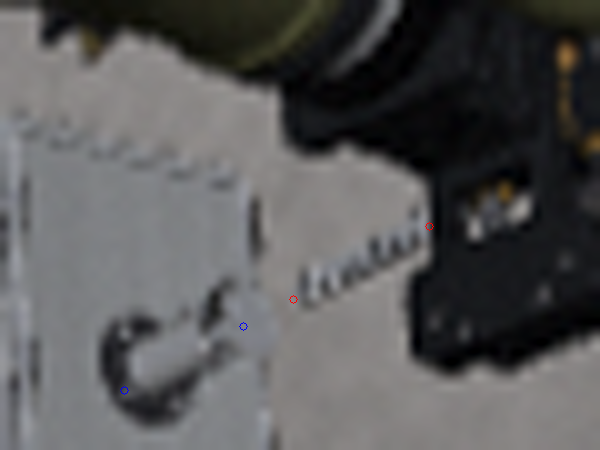

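View pics/w9.png

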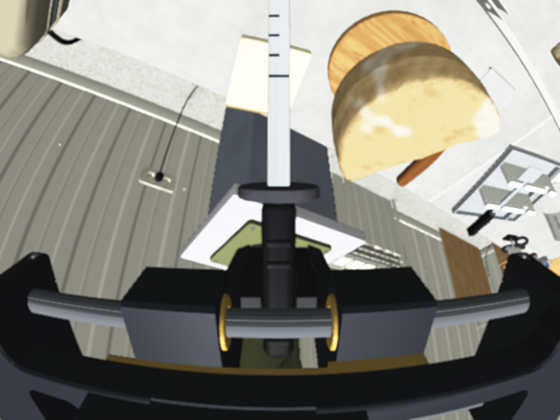

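Emit:
servo_tool(deltas=[{"dx":0.16,"dy":0,"dz":0.02,"ax":0,"ay":0,"az":0,"hand":0},{"dx":0.32,"dy":0,"dz":0.04,"ax":0,"ay":0,"az":0,"hand":0},{"dx":0.45,"dy":0,"dz":0.055,"ax":0,"ay":0,"az":0,"hand":0},{"dx":0.55,"dy":0,"dz":0.067,"ax":0,"ay":0,"az":0,"hand":0},{"dx":0.55,"dy":0,"dz":0.067,"ax":0,"ay":0,"az":0,"hand":0}])

```text
clock: 10.25
tool_pos: [0.4689, 0.2754, 0.255]
eef_rot: [0.907, 0.267, -0.313, 0.092]
contact_force: [0.5, -0.2, -0.3]
opening: 0.149
```

```bash
cat > chk.py <<'E'
from h import *
import sys
Rd=dipR(33,45); L=float(sys.argv[1]); 
s=log(); o,D=dip_now(s); e=Rd.T@(o-MOUTH); print('dip origin rel tube mm',e*1e3,'force in dip axes',Rd.T@s['contact_force'],'mom',Rd.T@s['moment'],s['clock'],s['opening']*88.1)
print('q',s['q']); print(delta(*tool_for(MOUTH-Rd[:,0]*L,Rd))[0])
E
python3 chk.py 0.09
```

```text
dip origin rel tube mm [-115.603    -0.056    -0.4702] force in dip axes [ 0.42   -0.4023  0.0511] mom [ 0.0475 -0.5116  0.0329] 10.25 13.15521553288831
q [-0.883   1.0068  0.6617  1.2913 -0.3743  1.6685 -1.192 ]
[ 0.424 -0.002  0.045  0.007  0.013  0.004]
```

Tip is in the flare with no force. Look before entering the bore.

```bash
python3 - <<'E'
from h import *
snap('side','s10'); u0,v0=205,260
cv2.imwrite('pics/c13.png',cv2.resize(cv2.imread('pics/s10.png')[v0:v0+45,u0:u0+60],None,fx=12,fy=12,interpolation=cv2.INTER_CUBIC))
E
```

```text
(no output)
```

View pics/c13.png

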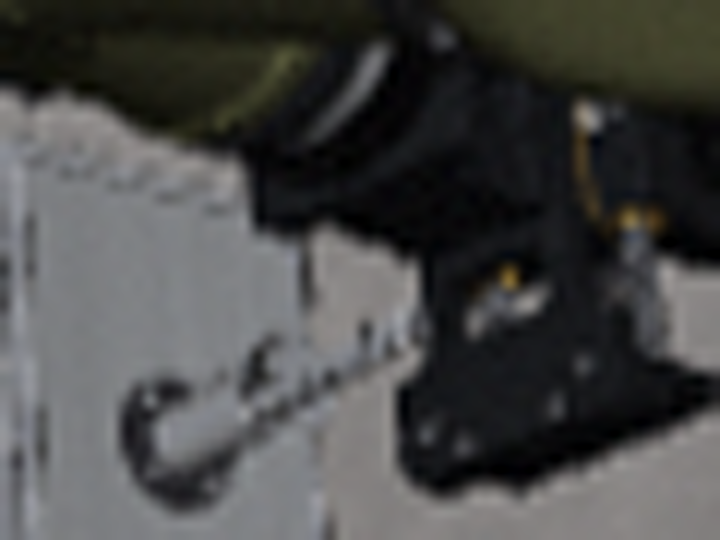

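Emit:
servo_tool(deltas=[{"dx":0.1,"dy":0,"dz":0.02,"ax":0,"ay":0,"az":0,"hand":0},{"dx":0.2,"dy":0,"dz":0.03,"ax":0,"ay":0,"az":0,"hand":0},{"dx":0.3,"dy":0,"dz":0.04,"ax":0,"ay":0,"az":0,"hand":0},{"dx":0.3,"dy":0,"dz":0.04,"ax":0,"ay":0,"az":0,"hand":0}])

```text
clock: 10.8
tool_pos: [0.4796, 0.2824, 0.242]
eef_rot: [0.907, 0.267, -0.313, 0.092]
contact_force: [0.2, -0.5, -1.9]
opening: 0.149
```

```bash
python3 chk.py 0.06
```

```text
dip origin rel tube mm [-97.3689  -0.0225  -0.6288] force in dip axes [ 1.2238 -0.5379 -1.4018] mom [ 0.0186 -0.4883 -0.0048] 10.8 13.156715323563827
q [-0.8716  1.0379  0.6552  1.2502 -0.3858  1.6767 -1.1995]
[ 0.619 -0.002  0.066  0.007  0.011  0.005]
```

Emit:
servo_tool(deltas=[{"dx":0.13,"dy":0,"dz":0.015,"ax":0,"ay":0,"az":0,"hand":0},{"dx":0.26,"dy":0,"dz":0.03,"ax":0,"ay":0,"az":0,"hand":0},{"dx":0.39,"dy":0,"dz":0.045,"ax":0,"ay":0,"az":0,"hand":0},{"dx":0.5,"dy":0,"dz":0.06,"ax":0,"ay":0,"az":0,"hand":0},{"dx":0.5,"dy":0,"dz":0.06,"ax":0,"ay":0,"az":0,"hand":0}])

```text
clock: 11.42
tool_pos: [0.4975, 0.2939, 0.2206]
eef_rot: [0.907, 0.267, -0.313, 0.092]
contact_force: [-1.0, -0.4, -1.1]
opening: 0.153
```

```bash
python3 chk.py 0.03
```

```text
dip origin rel tube mm [-67.1361  -0.1096  -0.685 ] force in dip axes [ 0.0685  0.203  -1.554 ] mom [ 0.0312 -0.488   0.0116] 11.425 13.455046996825933
q [-0.852   1.0904  0.6451  1.1752 -0.4043  1.6953 -1.2148]
[ 0.616 -0.003  0.064  0.007  0.013  0.004]
```

Emit:
servo_tool(deltas=[{"dx":0.12,"dy":0,"dz":0.013,"ax":0,"ay":0,"az":0,"hand":0},{"dx":0.24,"dy":0,"dz":0.026,"ax":0,"ay":0,"az":0,"hand":0},{"dx":0.36,"dy":0,"dz":0.039,"ax":0,"ay":0,"az":0,"hand":0},{"dx":0.5,"dy":0,"dz":0.054,"ax":0,"ay":0,"az":0,"hand":0},{"dx":0.5,"dy":0,"dz":0.054,"ax":0,"ay":0,"az":0,"hand":0}])

```text
clock: 12.05
tool_pos: [0.5157, 0.3057, 0.1994]
eef_rot: [0.907, 0.267, -0.313, 0.092]
contact_force: [-0.7, 0.4, -1.1]
opening: 0.151
```

```bash
python3 chk.py 0.01
```

```text
dip origin rel tube mm [-36.826   -0.1283  -0.3954] force in dip axes [ 0.5469  0.7216 -1.0178] mom [ 0.0163 -0.5387 -0.0218] 12.05 13.266861339954382
q [-0.8313  1.1443  0.6356  1.0909 -0.4225  1.7198 -1.2339]
[ 0.444 -0.003  0.048  0.007  0.015  0.006]
```

Emit:
servo_tool(deltas=[{"dx":0.1,"dy":0,"dz":0.012,"ax":0,"ay":0,"az":0,"hand":0},{"dx":0.2,"dy":0,"dz":0.024,"ax":0,"ay":0,"az":0,"hand":0},{"dx":0.3,"dy":0,"dz":0.034,"ax":0,"ay":0,"az":0,"hand":0},{"dx":0.4,"dy":0,"dz":0.044,"ax":0,"ay":0,"az":0,"hand":0},{"dx":0.4,"dy":0,"dz":0.044,"ax":0,"ay":0,"az":0,"hand":0}])

```text
clock: 12.68
tool_pos: [0.5301, 0.315, 0.1828]
eef_rot: [0.907, 0.267, -0.313, 0.092]
contact_force: [0.7, -0.2, -1.2]
opening: 0.152
```

```bash
python3 chk.py 0.0; python3 - <<'E'
from h import *
snap('wrist','w11')
E
```

```text
dip origin rel tube mm [-12.9009  -0.1931   0.0444] force in dip axes [ 1.1876 -0.4948 -0.5256] mom [ 0.0717 -0.4761  0.0337] 12.675 13.428456550548873
q [-0.814   1.188   0.6289  1.0172 -0.4367  1.7434 -1.2522]
[ 0.213 -0.004  0.028  0.007  0.013  0.005]
```

View pics/w11.png

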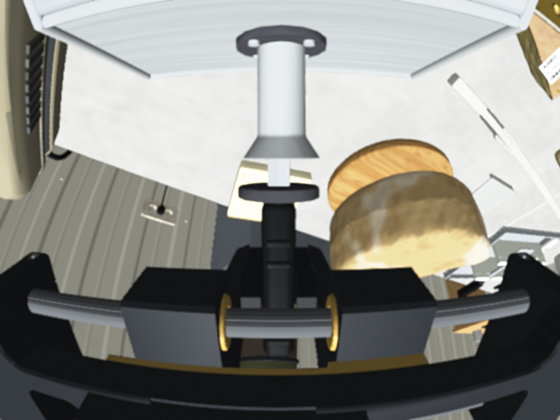

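Emit:
servo_tool(deltas=[{"dx":0.05,"dy":0.005,"dz":0.006,"ax":0,"ay":0,"az":0,"hand":0},{"dx":0.09,"dy":0.008,"dz":0.012,"ax":0,"ay":0,"az":0,"hand":0},{"dx":0.13,"dy":0.008,"dz":0.017,"ax":0,"ay":0,"az":0,"hand":0},{"dx":0.16,"dy":0.008,"dz":0.02,"ax":0,"ay":0,"az":0,"hand":0},{"dx":0.16,"dy":0.008,"dz":0.02,"ax":0,"ay":0,"az":0,"hand":0}])

```text
clock: 13.35
tool_pos: [0.5361, 0.3183, 0.1763]
eef_rot: [0.907, 0.267, -0.313, 0.092]
contact_force: [0.3, -0.9, 0.0]
opening: 0.155
```

```bash
python3 chk.py 0.0; python3 - <<'E'
from h import *
snap('wrist','w12');crop('w12',210,350,120,220,5,'c14')
E
```

```text
dip origin rel tube mm [-3.5406 -0.67    0.2902] force in dip axes [-0.2136 -0.8825 -0.1706] mom [ 0.0179 -0.5316  0.0068] 13.35 13.622529378464975
q [-0.8065  1.2053  0.6264  0.9865 -0.4421  1.7533 -1.2596]
[ 0.058 -0.011  0.013  0.007  0.008  0.004]
```

View pics/c14.png

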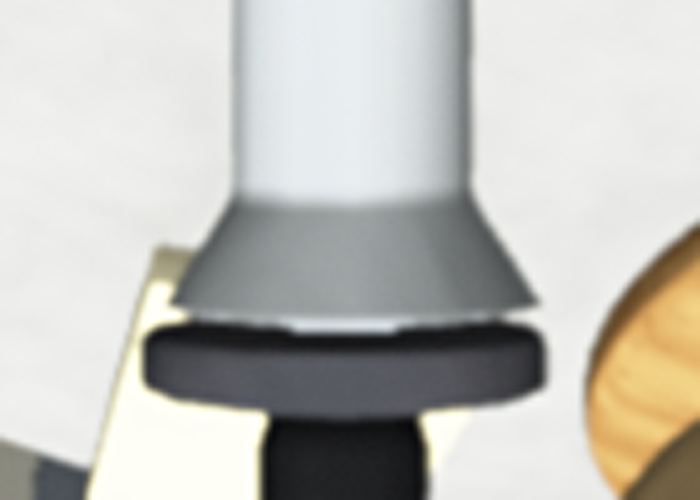

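Emit:
servo_tool(deltas=[{"dx":0.015,"dy":0.005,"dz":0.003,"ax":0,"ay":0,"az":0,"hand":0},{"dx":0.03,"dy":0.008,"dz":0.005,"ax":0,"ay":0,"az":0,"hand":0},{"dx":0.04,"dy":0.008,"dz":0.006,"ax":0,"ay":0,"az":0,"hand":0},{"dx":0.04,"dy":0.008,"dz":0.006,"ax":0,"ay":0,"az":0,"hand":0}])

```text
clock: 13.9
tool_pos: [0.5375, 0.3185, 0.175]
eef_rot: [0.907, 0.267, -0.313, 0.092]
contact_force: [-1.6, -1.2, 0.7]
opening: 0.154
```

```bash
python3 chk.py 0.0; python3 - <<'E'
from h import *
snap('wrist','w13');crop('w13',210,350,120,220,5,'c15')
E
```

```text
dip origin rel tube mm [-1.6874 -1.2917  0.2537] force in dip axes [-1.9299 -0.1107 -0.8977] mom [0.0062 0.0241 0.0639] 13.9 13.56775282410387
q [-0.804   1.2094  0.6261  0.9793 -0.443   1.7567 -1.2611]
[ 0.027 -0.022  0.009  0.004  0.017  0.   ]
```

View pics/c15.png

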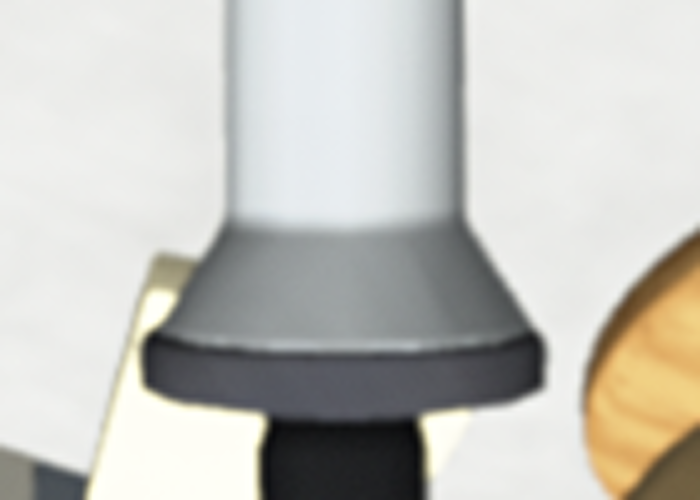

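Emit:
servo_tool(deltas=[{"dx":0.01,"dy":0,"dz":0.001,"ax":0,"ay":0,"az":0,"hand":0},{"dx":0.014,"dy":0,"dz":0.002,"ax":0,"ay":0,"az":0,"hand":0},{"dx":0.014,"dy":0,"dz":0.002,"ax":0,"ay":0,"az":0,"hand":0}])

```text
clock: 14.32
tool_pos: [0.5375, 0.3185, 0.1748]
eef_rot: [0.906, 0.267, -0.314, 0.092]
contact_force: [-4.5, -3.3, 3.3]
opening: 0.15
```

```bash
python3 chk.py 0.0; python3 - <<'E'
from h import *
snap('wrist','w14');crop('w14',210,350,120,220,5,'c16')
E
```

```text
dip origin rel tube mm [-1.5683 -1.3471  0.0593] force in dip axes [-6.2415 -0.3375 -1.5908] mom [0.0608 0.975  0.0779] 14.325 13.225852088655062
q [-0.8035  1.2107  0.626   0.9772 -0.4431  1.7591 -1.2618]
[ 0.025 -0.022  0.007  0.002  0.035 -0.004]
```

View pics/c16.png

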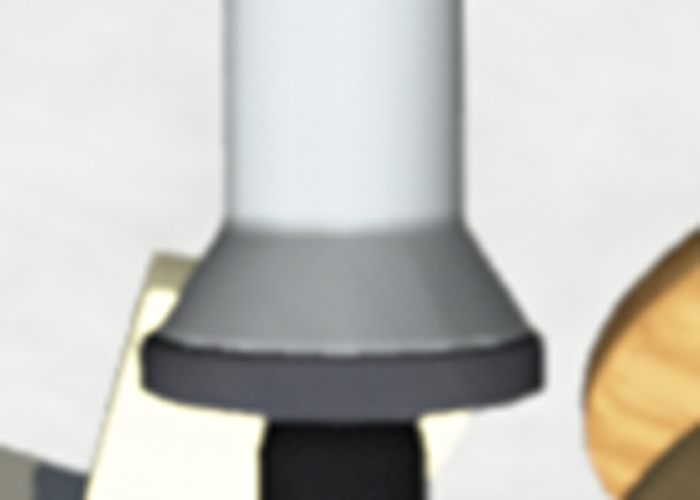

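```bash
python3 -c "
from h import *
print(R_td[:,0])"
```

```text
[ 0.9925 -0.0021  0.1219]
```

Emit:
servo_tool(deltas=[{"dx":-0.06,"dy":0,"dz":-0.007,"ax":0,"ay":0,"az":0,"hand":0},{"dx":-0.2,"dy":0,"dz":-0.024,"ax":0,"ay":0,"az":0,"hand":0},{"dx":-0.4,"dy":0,"dz":-0.049,"ax":0,"ay":0,"az":0,"hand":0},{"dx":-0.6,"dy":0,"dz":-0.074,"ax":0,"ay":0,"az":0,"hand":0},{"dx":-0.8,"dy":0,"dz":-0.098,"ax":0,"ay":0,"az":0,"hand":0},{"dx":-1.0,"dy":0,"dz":-0.123,"ax":0,"ay":0,"az":0,"hand":0}])

```text
clock: 15.12
tool_pos: [0.5018, 0.2957, 0.2177]
eef_rot: [0.907, 0.267, -0.312, 0.092]
contact_force: [-0.0, -0.3, -1.0]
opening: 0.15
```

```bash
python3 chk.py 0.16
```

```text
dip origin rel tube mm [-61.8237  -0.9843   0.569 ] force in dip axes [ 0.567  -0.2677 -0.8458] mom [ 0.0273 -0.4612  0.0531] 15.125 13.207292683516737
q [-0.8469  1.0996  0.644   1.1579 -0.4074  1.7011 -1.2173]
[-1.625 -0.014 -0.189  0.005  0.003  0.005]
```

Emit:
servo_tool(deltas=[{"dx":-0.2,"dy":0,"dz":-0.024,"ax":0,"ay":0,"az":0,"hand":0},{"dx":-0.45,"dy":0,"dz":-0.053,"ax":0,"ay":0,"az":0,"hand":0},{"dx":-0.7,"dy":0,"dz":-0.083,"ax":0,"ay":0,"az":0,"hand":0},{"dx":-0.95,"dy":0,"dz":-0.113,"ax":0,"ay":0,"az":0,"hand":0},{"dx":-1.2,"dy":0,"dz":-0.143,"ax":0,"ay":0,"az":0,"hand":0},{"dx":-1.45,"dy":0,"dz":-0.173,"ax":0,"ay":0,"az":0,"hand":0},{"dx":-1.6,"dy":0,"dz":-0.19,"ax":0,"ay":0,"az":0,"hand":0},{"dx":-1.6,"dy":0,"dz":-0.19,"ax":0,"ay":0,"az":0,"hand":0}])

```text
clock: 16.12
tool_pos: [0.4446, 0.2587, 0.2856]
eef_rot: [0.907, 0.267, -0.312, 0.092]
contact_force: [0.6, 0.2, -1.1]
opening: 0.154
```

```bash
python3 chk.py 0.18; python3 - <<'E'
from h import *
Rl=dipR(33,0); s=r.get_state(); o,D=dip_now(s); print(o)
print('level',delta(*tool_for([.50,.29,.36],Rl))[0], tool_for([.5,.29,.36],Rl)[0])
snap('wrist','w15');snap('side','s15'); crop('s15',195,275,250,310,8,'c17')
E
```

```text
dip origin rel tube mm [-157.9898   -0.8693    0.3937] force in dip axes [ 1.2493 -0.1682 -0.3378] mom [-0.0012 -0.4668  0.0036] 16.125 13.578671442160388
q [-0.9086  0.9342  0.6791  1.3785 -0.3468  1.6544 -1.1771]
[-0.365 -0.014 -0.038  0.005 -0.002  0.003]
[0.468  0.2738 0.252 ]
level [-0.541  0.062 -1.237  0.021  7.498 -0.011] [0.4635 0.2664 0.3641]
```

View pics/c17.png

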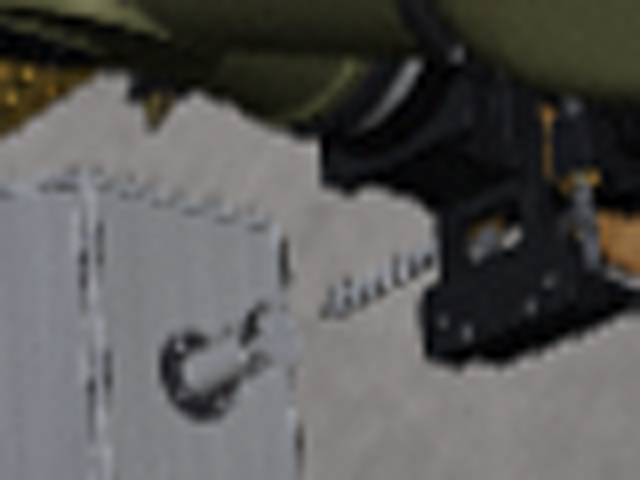

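```bash
python3 - <<'E'
from h import *
p,Rt=tool_for([.495,.288,.40],dipR(33,0)); print(p,delta(p,Rt)[0])
E
```

```text
[0.4585 0.2644 0.4041] [-1.034  0.048 -1.715  0.021  7.506 -0.006]
```

Emit:
servo_tool(deltas=[{"dx":-0.4,"dy":0,"dz":-0.2,"ax":0,"ay":0,"az":0,"hand":0},{"dx":-0.7,"dy":0.02,"dz":-0.6,"ax":0,"ay":0.8,"az":0,"hand":0},{"dx":-0.9,"dy":0.03,"dz":-1.1,"ax":0,"ay":1.8,"az":0,"hand":0},{"dx":-1.03,"dy":0.05,"dz":-1.71,"ax":0.01,"ay":3.0,"az":0,"hand":0},{"dx":-1.03,"dy":0.05,"dz":-1.71,"ax":0.01,"ay":4.3,"az":0,"hand":0},{"dx":-1.03,"dy":0.05,"dz":-1.71,"ax":0.02,"ay":5.6,"az":0,"hand":0},{"dx":-1.03,"dy":0.05,"dz":-1.71,"ax":0.02,"ay":6.8,"az":0,"hand":0},{"dx":-1.03,"dy":0.05,"dz":-1.71,"ax":0.02,"ay":7.5,"az":0,"hand":0},{"dx":-1.03,"dy":0.05,"dz":-1.71,"ax":0.02,"ay":7.5,"az":0,"hand":0},{"dx":-1.03,"dy":0.05,"dz":-1.71,"ax":0.02,"ay":7.5,"az":0,"hand":0}])

```text
clock: 17.48
tool_pos: [0.4588, 0.2646, 0.4038]
eef_rot: [0.957, 0.282, 0.057, -0.018]
contact_force: [0.8, 0.1, -0.5]
opening: 0.152
```

```bash
python3 - <<'E'
from h import *
p,Rt=tool_for([.495,.288,.40],dipR(33,0)); x,s=delta(p,Rt); print(x,s['q'],np.abs(s['qd']).max(),s['contact_force'],s['clock'])
o,D=dip_now(s); print(o,D[:,0],D[:,2])
snap('wrist','w16');snap('side','s16')
E
```

```text
[-0.005 -0.    -0.006  0.008  0.018 -0.001] [-1.1217  0.4401  0.7991  1.77   -0.4081  0.9703 -1.1698] 0.011259996802966826 [ 0.8297  0.1458 -0.462 ] 17.475
[0.4953 0.2882 0.3996] [ 0.8388  0.5444 -0.0019] [0.0012 0.0018 1.    ]
```

View pics/w16.png

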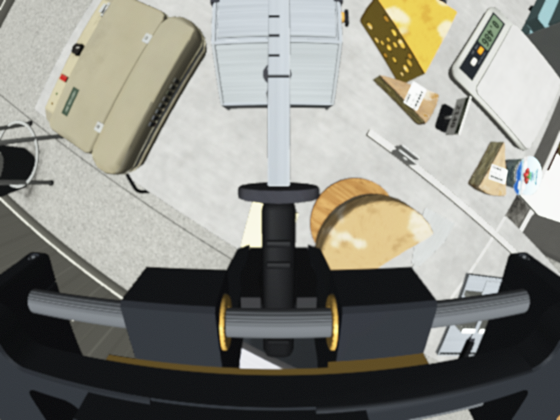

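View pics/s16.png

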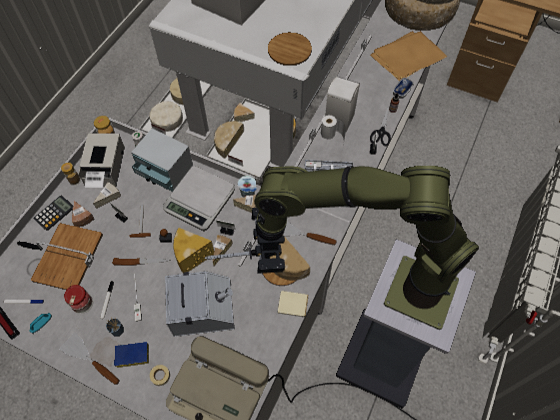

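```bash
python3 - <<'E'
from h import *
a=[cv2.resize(cv2.imread(f'pics/{t}.png')[0:210,235:322],None,fx=2.8,fy=2.8,interpolation=cv2.INTER_CUBIC) for t in('w6','w7','w16')]
cv2.imwrite('pics/cmp.png',np.hstack(a))
g=[cv2.imread(f'pics/{t}.png',0).astype(np.float32) for t in('w7','w16')]
for nm,(v0,v1,u0,u1) in {'mark':(66,84,270,288),'mark2':(28,42,266,280),'collar':(178,210,236,322),'pads':(240,300,226,334)}.items():
    p=cv2.phaseCorrelate(np.ascontiguousarray(g[0][v0:v1,u0:u1]),np.ascontiguousarray(g[1][v0:v1,u0:u1])); print(nm,p)
f=cv2.imread('pics/w6.png',0).astype(int)
for t in('w6','w7','w16'):
    h=cv2.imread(f'pics/{t}.png',0).astype(int)[:100,272:286].mean(1); print(t,[i for i in range(2,98) if h[i]<h[i-1] and h[i]<=h[i+1] and h[i]<h[i-2]-10], np.round(h[73:79]))
E
```

```text
mark ((0.6350510261387754, 0.274162440727558), 0.5926711235517337)
mark2 ((0.7424204215372212, 0.40445180766354394), 0.9936276316642761)
collar ((0.1760227527276612, 0.03597205794342884), 0.81851959294743)
pads ((-0.031104606257947864, 0.0322722542037539), 0.8102702675042329)
w6 [15, 35, 55, 76] [201. 159.  95.  78. 138. 195.]
w7 [16, 35, 55, 76] [216. 181. 114.  81. 139. 205.]
w16 [16, 35, 55, 76] [207. 173. 110.  77. 132. 197.]
```

View pics/cmp.png

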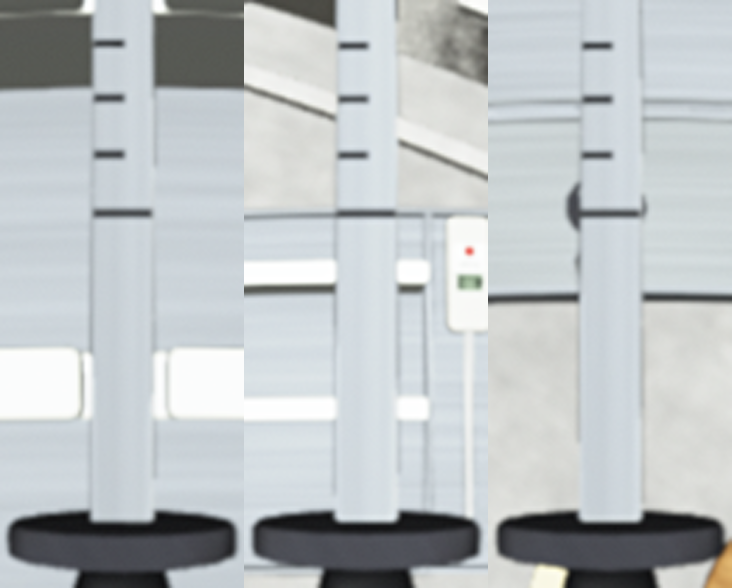

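Emit:
servo_tool(deltas=[{"dx":0,"dy":0,"dz":0,"ax":0,"ay":0,"az":0,"hand":0},{"dx":0,"dy":0,"dz":0,"ax":0,"ay":0,"az":0,"hand":0},{"dx":0,"dy":0,"dz":0,"ax":0,"ay":0,"az":0,"hand":0},{"dx":0,"dy":0,"dz":0,"ax":0,"ay":0,"az":0,"hand":0},{"dx":0,"dy":0,"dz":0,"ax":0,"ay":0,"az":0,"hand":0}])

```text
clock: 18.2
tool_pos: [0.4586, 0.2641, 0.404]
eef_rot: [0.957, 0.282, 0.058, -0.018]
contact_force: [-0.1, -0.4, -1.0]
opening: 0.152
```

```bash
python3 - <<'E'
from h import *
s=r.get_state(); o,D=dip_now(s); print(s['tool_pos'],s['qd'],s['contact_force'],s['clock'],D[:,0],D[:,2],o)
snap('top','t17')
def pj(t,X):
    f=np.load(f'pics/{t}.npz'); fx,fy,cx,cy=f['K']; c=f['pose'][:3,:3].T@(np.array(X)-f['pose'][:3,3]); return np.array([cx+fx*c[0]/-c[2],cy-fy*c[1]/-c[2]])
print([pj('s16',o+D[:,0]*k) for k in (0,.06,.125)])
crop('t17',315,415,195,295,4,'c18'); crop('s16',190,290,220,290,6,'c19')
E
```

```text
[0.4586 0.2641 0.404 ] [ 0.0001 -0.0008  0.0006  0.001   0.0005  0.0014 -0.0005] [-0.0762 -0.4081 -1.017 ] 18.2 [ 0.8392  0.5439 -0.0007] [0.0003 0.0008 1.    ] [0.4951 0.2876 0.3999]
[array([249.8271, 252.8351]), array([228.4278, 255.2424]), array([205.1496, 257.861 ])]
```

View pics/c18.png

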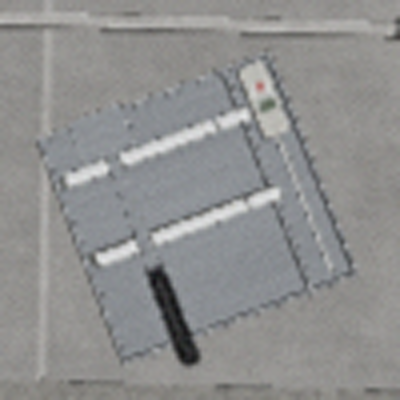

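View pics/c19.png

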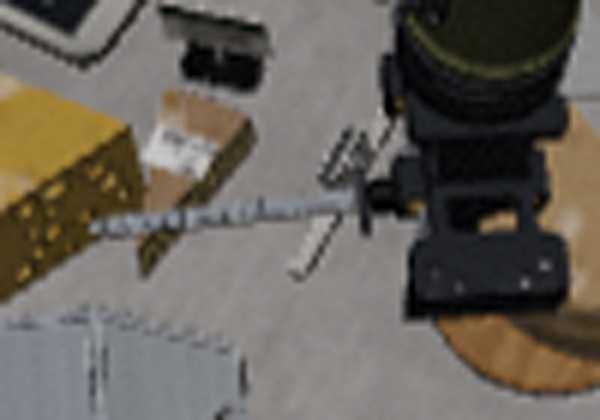

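```bash
python3 -c "
from plant import r
print(r.finish_job())"
```

```text
the job is handed in; nothing more can be done
None
```

The job is done and handed in at 18.2 s of the 54 s allowed. I took the dipstick by its handle and slid it down the gauge tube without forcing it. The wrist camera showed the collar closed against the tube's mouth, with about 6 N measured along the rod. I then drew it straight out and I'm holding it level, marks up.

**Final pose:**
- The bar is about 0.40 m above the worktop. By calculation it is level to within 0.1°, assuming it lay level in the tray.
- In the side camera the tip sits within half a pixel of where I predicted it.
- Joint speeds are at noise level, at most 0.0014 rad/s, and the measured force is about 1 N, close to the rod's own weight.
- Wrist pictures from before and after the insertion showed the rod had shifted by less than 1 pixel in the grip.
- The paddle and thermometer are still in the tray, seen in the last top view.

**Disagreements:**
- The wrist camera and the two fixed cameras differed by about 4 mm on where the dipstick and the tube's mouth were. I used a compromise position and corrected it from close views.
- The collar touched about 1.6 mm along and 1.3 mm to the side of the computed seat. I took this as calibration error, since the picture and the force both showed it seated.
- I had planned a steeper hand lean for the grasp, but it hit the wrist's joint limits, so I gripped with about 7° of lean instead.

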